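Change the plant lamps' battery packs

ROBOT

A 6-joint arm with a two-finger parallel gripper is mounted at the origin on the work surface. World frame = base frame: x ahead of the robot, y to its left, z up, the work surface at z = 0. Lengths are in m, angles in rad, forces in N, time in s.
With the tool pointing down it reaches from about 0.35 to 0.975 m from the base axis. Payload 4.9 kg.
Tool frame: the origin (TCP) lies at the very end of the fingers, on their centre line; the grasp point (between the pads) lies 19 mm behind it (ctrl.tcp_to_grasp is the z of the grasp point in the tool frame, in m); z points along the fingers, y is the line along which they close (so a half turn about z gives the same grasp; the last joint's range is limited). The gripper opens to 85 mm and grips with 20 to 120 N. Pads are 22 mm wide; open, the fingers measure 114 mm over their backs; the gripper's body (76 mm by 85 mm) begins 54 mm behind the grasp point. The pads swing forward as they close: fully open they stand 13 mm farther back than shut.
Start: joints at [1.214, 0.053, 1.613, -0, 1.476, -0.119], TCP at [0.147, 0.607, 0.2] pointing down, gripper open.
Joint ranges: [-3.01, 3.01], [-1.01, 2.22], [0.06, 2.58], [-1.02, 4.17], [0.09, 2.62], [-3.14, 3.14]. Speed limits (rad/s): [2.57, 2.57, 3.14, 3.14, 3.14, 3.14].

INTERFACE

Orientations are given as a rotation vector (axis times angle).
In Python, from station import ctrl, eyes, job, nets gives the robot as it stands. The module is installed in compiled form; this text tells all that it offers.
- The arm moves only by the tool jog_arm, never from a script. Its argument "commands" is one flat list of numbers, 7 for each row, row after row: the shift along the tool's x, y, z each as a share of 0.06 m, from -1 to 1, then the turn, a rotation vector about the tool's x, y, z each as a share of 0.1 rad, from -1 to 1, then the finger opening in mm, from 0 to 85.4. In form: [x, y, z, ax, ay, az, grip, x, y, z, ax, ay, az, grip, ...]. A call has 1 to 20 rows; each row shifts and turns the commanded pose from where the row before left it, along the tool's axes as they then stand; what a row does not reach is not made up. A row lasts 1/8 s, in which the tool goes at most 62.5 mm and 10.7 degrees, less where a joint would pass 70% of its speed; a pose out of reach is approached as far as the arm can. A call with a number of a shift or a turn outside -1 to 1 is refused whole. A call with a gripper value outside its range is refused whole. The fingers move at their own pace and stop on an object; "newtons" is the grip in N (left out, the last holds). Time passes only in rows, so rows that do not move let the fingers close. It gives the time, the measured TCP pose, the force, the opening and the grip force at its end, in the units of the state.
- ctrl.get_obs(): the state, without advancing time (a new reading comes with each control period).
- eyes.get_image(name): name is "scene" or "top"; returns a dict with "image" (480x640x3 uint8, red, green, blue), "z_map" (480x640 float32, m along the optical axis (not along the pixel's ray), 0 where there is no reading), "K" (3x3 intrinsics, pixels), "dist_coeffs" ([k1, k2, p1, p2, k3] as OpenCV has them; the pictures are not rectified), "cam_to_world" (4x4, takes a point from camera to world coordinates). Camera axes: x right, y up, looking along -z (the intrinsics and any distortion apply to the point x, -y, -z); pixel columns grow to the right and rows downward; lengths in m; the calibration is good to about 2 mm. A picture is of the moment at which its call begins.
- job.finish_job(): hands the job in; it is judged then, once.
Trained networks look in the newest picture that a camera, given by its name, has taken for a name from the list of things; names that differ only in an ending like _2 or _b are one class to them, and where a whole thing is asked for, a point or a joint stands for the part that bears it (a point fixed in the world has none). Each returns a list of dicts, best first, with "p" (0 to 1); they miss things now and then, are a little off and sometimes report something else, mostly with a low value. They report only what shows in the picture. A call takes as long as a camera call.
- nets.silhouettes(camera, name): "mask" (480x640 bool, what is visible of it) and "bbox" ([left, top, right, bottom] in pixels, round what is visible of it).
The state is a dict: "t": time; "q": joint angles; "dq": joint speeds; "effort": joint torques, N m; "tool_pos": TCP position; "tool_rot": TCP orientation; "contact_force": force on the tool from outside, world axes, zero at the start; "wrist_torque": the same for the moment, N m; "opening": finger opening in m; "grip_force": force on a finger pad.
Only numpy, scipy, OpenCV 4.12 (cv2) and the standard library are available. Lean on these libraries where they do the work, as an engineer would, in place of code of your own. Each camera call takes 0.05 s, during which the arm holds its last target. There are 200 camera calls.

TASK

Change the battery packs of the plant lamps: first slide the two flat packs off their rail shoes and lay them flat, side by side, in the wooden tray, then slide every fresh pack from the table onto a free shoe until the detent holds it fully home. When all are on, swing the timer's sprung lever to its stop and let it spring back; do not upset the ceramic birds.

Things in the scene. Friction and masses are not known exactly. Their poses are not given: they have to be found in the camera images.
- flat_1: grey battery pack 90 (x) x 60 (y) x 38 mm; black square grip block, 28 x 28 mm, 30 mm high, on the middle of its top. Origin: centre of underside. Below, open-ended channel along x: 32 mm wide, 24 mm high; 8 mm high lips leave an 18 mm slot; steel cross pin at mid-length. Same when turned by pi. A flat (used) pack, latched on a shoe at the start.
- flat_2: grey battery pack 90 (x) x 60 (y) x 38 mm; black square grip block, 28 x 28 mm, 30 mm high, on the middle of its top. Origin: centre of underside. Below, open-ended channel along x: 32 mm wide, 24 mm high; 8 mm high lips leave an 18 mm slot; steel cross pin at mid-length. Same when turned by pi. A flat (used) pack, latched on a shoe at the start.
- fresh_1: grey battery pack 90 (x) x 60 (y) x 38 mm; black square grip block, 28 x 28 mm, 30 mm high, on the middle of its top. Origin: centre of underside. Below, open-ended channel along x: 32 mm wide, 24 mm high; 8 mm high lips leave an 18 mm slot; steel cross pin at mid-length. Same when turned by pi. Fresh, on the table; may be absent.
- fresh_2: grey battery pack 90 (x) x 60 (y) x 38 mm; black square grip block, 28 x 28 mm, 30 mm high, on the middle of its top. Origin: centre of underside. Below, open-ended channel along x: 32 mm wide, 24 mm high; 8 mm high lips leave an 18 mm slot; steel cross pin at mid-length. Same when turned by pi. Fresh, on the table; may be absent.
- fresh_3: grey battery pack 90 (x) x 60 (y) x 38 mm; black square grip block, 28 x 28 mm, 30 mm high, on the middle of its top. Origin: centre of underside. Below, open-ended channel along x: 32 mm wide, 24 mm high; 8 mm high lips leave an 18 mm slot; steel cross pin at mid-length. Same when turned by pi. Fresh, on the table; may be absent.
- shoe_a_home (a point): one of 3 equal black shoes side by side, about 100 mm apart. This point, on its flat 70 mm wide deck 18 mm above the table: where a pack's origin is when home, pack x along this x (slide-on way, away from the robot). Aluminium T rail on the deck: head 28 wide, 10-16 mm above it; neck 12; round nose at x = -38 mm. Stop at x = +45 mm meets the pack's end.
- shoe_a_start (a point): point on that shoe's deck 90 mm before home (x = -90), same axes: a pack standing here, x along this x, is 7 mm clear of the rail's nose, ready to slide along +x. Deck begins 50 mm before it. Detent: a sprung roller in the rail, 10.5 mm before home; the pack's pin must be pushed over it (5 to 8 N, also to pull off).
- shoe_b_home (a point): one of 3 equal black shoes side by side, about 100 mm apart. This point, on its flat 70 mm wide deck 18 mm above the table: where a pack's origin is when home, pack x along this x (slide-on way, away from the robot). Aluminium T rail on the deck: head 28 wide, 10-16 mm above it; neck 12; round nose at x = -38 mm. Stop at x = +45 mm meets the pack's end.
- shoe_b_start (a point): point on that shoe's deck 90 mm before home (x = -90), same axes: a pack standing here, x along this x, is 7 mm clear of the rail's nose, ready to slide along +x. Deck begins 50 mm before it. Detent: a sprung roller in the rail, 10.5 mm before home; the pack's pin must be pushed over it (5 to 8 N, also to pull off).
- shoe_c_home (a point): one of 3 equal black shoes side by side, about 100 mm apart. This point, on its flat 70 mm wide deck 18 mm above the table: where a pack's origin is when home, pack x along this x (slide-on way, away from the robot). Aluminium T rail on the deck: head 28 wide, 10-16 mm above it; neck 12; round nose at x = -38 mm. Stop at x = +45 mm meets the pack's end.
- shoe_c_start (a point): point on that shoe's deck 90 mm before home (x = -90), same axes: a pack standing here, x along this x, is 7 mm clear of the rail's nose, ready to slide along +x. Deck begins 50 mm before it. Detent: a sprung roller in the rail, 10.5 mm before home; the pack's pin must be pushed over it (5 to 8 N, also to pull off).
- tray: shallow dark wooden tray fixed on the table, 130 (x) x 170 (y) x 28 mm high outside, walls 4 mm. Origin: centre of its underside.
- tray_in (a point): centre of the tray's inner floor, axes as the tray.
- timer: white lamp-timer box fixed on the table, 120 (x) x 100 (y) x 55 mm high. Origin: centre of its underside.
- lever_hinge (a point): on the vertical hinge axis of the timer's steel lever (on the box top), 88 mm above the table.
- lever_knob (a point): middle (88 mm above the table) of the upright black knob at the lever's free end, 95 mm from the hinge axis; the knob is a 22 mm diameter cylinder from 61 to 111 mm above the table. The lever's arm is a flat bar at 61 to 67 mm. At rest the knob stands on the side of the box nearer the robot.
- timer_lever (a joint): lever angle, rad: 0 at rest; grows clockwise seen from above, to the stop at 1.2 rad; a spring returns it to 0 (about 3 to 4.5 N at the knob).
- bird_a: white glazed ceramic bird on a round brown foot, 64 mm diameter, 128 mm high; loose, fragile bystander near the timer. Origin: centre of its underside.
- bird_b: a second such ceramic bird, behind the shoes.

How it is judged:
On the way, in this order (a step that is already met when the one before it is completed fails the run):
1. Both flat packs have been slid off their shoes and lie flat, side by side, on the floor of the wooden tray, let go (x of flat_1 in the frame of tray_in between -0.045 and 0.045 m and y of flat_1 in the frame of tray_in between -0.06 and 0.06 m and z of each of flat_1, flat_2 in the frame of tray_in below 0.008 m and angle between each of flat_1, flat_2's own z axis and vertical below 0.15 rad and contact force between the fingers and flat_1 below 0.3 N and linear speed of each of flat_1, flat_2 below 0.02 m/s and x of flat_2 in the frame of tray_in between -0.045 and 0.045 m and y of flat_2 in the frame of tray_in between -0.06 and 0.06 m and contact force between the fingers and flat_2 below 0.3 N), for 0.2 s.
2. Every fresh pack that is there is on a shoe of its own (any shoe), slid along the rail past the detent and fully home, within 4 mm of its home point, and let go (((x of fresh_1 in the frame of shoe_a_home between -0.004 and 0.004 m and y of fresh_1 in the frame of shoe_a_home between -0.005 and 0.005 m and z of fresh_1 in the frame of shoe_a_home between -0.004 and 0.004 m and angle between the x axis of fresh_1 and the x axis of shoe_a_home, either way round below 0.08 rad) or (x of fresh_1 in the frame of shoe_b_home between -0.004 and 0.004 m and y of fresh_1 in the frame of shoe_b_home between -0.005 and 0.005 m and z of fresh_1 in the frame of shoe_b_home between -0.004 and 0.004 m and angle between the x axis of fresh_1 and the x axis of shoe_b_home, either way round below 0.08 rad) or (x of fresh_1 in the frame of shoe_c_home between -0.004 and 0.004 m and y of fresh_1 in the frame of shoe_c_home between -0.005 and 0.005 m and z of fresh_1 in the frame of shoe_c_home between -0.004 and 0.004 m and angle between the x axis of fresh_1 and the x axis of shoe_c_home, either way round below 0.08 rad)) and contact force between the fingers and fresh_1 below 0.3 N and linear speed of each of fresh_1, fresh_2, fresh_3 below 0.02 m/s and ((x of fresh_2 in the frame of shoe_a_home between -0.004 and 0.004 m and y of fresh_2 in the frame of shoe_a_home between -0.005 and 0.005 m and z of fresh_2 in the frame of shoe_a_home between -0.004 and 0.004 m and angle between the x axis of fresh_2 and the x axis of shoe_a_home, either way round below 0.08 rad) or (x of fresh_2 in the frame of shoe_b_home between -0.004 and 0.004 m and y of fresh_2 in the frame of shoe_b_home between -0.005 and 0.005 m and z of fresh_2 in the frame of shoe_b_home between -0.004 and 0.004 m and angle between the x axis of fresh_2 and the x axis of shoe_b_home, either way round below 0.08 rad) or (x of fresh_2 in the frame of shoe_c_home between -0.004 and 0.004 m and y of fresh_2 in the frame of shoe_c_home between -0.005 and 0.005 m and z of fresh_2 in the frame of shoe_c_home between -0.004 and 0.004 m and angle between the x axis of fresh_2 and the x axis of shoe_c_home, either way round below 0.08 rad)) and contact force between the fingers and fresh_2 below 0.3 N and ((x of fresh_3 in the frame of shoe_a_home between -0.004 and 0.004 m and y of fresh_3 in the frame of shoe_a_home between -0.005 and 0.005 m and z of fresh_3 in the frame of shoe_a_home between -0.004 and 0.004 m and angle between the x axis of fresh_3 and the x axis of shoe_a_home, either way round below 0.08 rad) or (x of fresh_3 in the frame of shoe_b_home between -0.004 and 0.004 m and y of fresh_3 in the frame of shoe_b_home between -0.005 and 0.005 m and z of fresh_3 in the frame of shoe_b_home between -0.004 and 0.004 m and angle between the x axis of fresh_3 and the x axis of shoe_b_home, either way round below 0.08 rad) or (x of fresh_3 in the frame of shoe_c_home between -0.004 and 0.004 m and y of fresh_3 in the frame of shoe_c_home between -0.005 and 0.005 m and z of fresh_3 in the frame of shoe_c_home between -0.004 and 0.004 m and angle between the x axis of fresh_3 and the x axis of shoe_c_home, either way round below 0.08 rad)) and contact force between the fingers and fresh_3 below 0.3 N), for 0.2 s.
3. After that, the timer lever is swung to its stop (past 1.1 of its 1.2 rad) (value of joint timer_lever above 1.1 rad), for 0.05 s.
4. The lever is released and has sprung back to rest (below 0.1 rad) (value of joint timer_lever below 0.1 rad), for 0.2 s.
At the end, for the whole second after the job is handed in: Both flat packs flat on the tray floor, centres within 45 mm (x) and 60 mm (y) of the tray's centre. Every fresh pack present on a shoe, fully home: within 4 mm along and up, 5 mm across, 0.08 rad; all at rest and let go. Lever back at rest, below 0.1 rad (all of step 1 and all of step 2 and value of joint timer_lever below 0.1 rad); the robot touches nothing.
It fails at once if The ceramic bird near the timer is tipped over (more than 0.5 rad) or pushed more than 60 mm from its place (angle between bird_a's own z axis and vertical above 0.5 rad or distance of bird_a from where it was at the start of the episode above 0.06 m).
It fails at once if The ceramic bird at the back is tipped over (more than 0.5 rad) or pushed more than 60 mm from its place (angle between bird_b's own z axis and vertical above 0.5 rad or distance of bird_b from where it was at the start of the episode above 0.06 m).
Of fresh_1, fresh_2, fresh_3 only 2 to 3 are there at a start; the rules pass over those that are not, and their reading is None.
At some moment in a run one of fresh_1, fresh_2, fresh_3 may be knocked a few centimetres aside while the robot is not near it.
Once in a run the grip may slacken for a moment while it holds something.
It also fails if it takes over 210 s, if anything falls off the work surface, if the arm or the gripper's body presses on something with over 40 N, if the wrist force passes 120 N, or if a joint passes its speed limit or range.

## Working session

There is one attempt and no reset: what is moved stays moved. The work goes in short steps, Python scripts to look and compute and a tool call to move; the robot and the scene stay as the last step left them, time stands still between calls to the robot, and variables do not carry over. Pictures are saved under pics/ and viewed, at most 14 in all, crops included, and the job is handed in when it is done.

Besides the shell and the picture viewer there is one more tool, called after "Request:" as name(argument=value, ...), one argument or row to a line, values as JSON. jog_arm: Moves the arm, as the interface text tells. Shift numbers are shares of 0.06 m and turn numbers shares of 0.1 rad, none past 1 either way. Its arguments: {"type":"object","properties":{"commands":{"type":"array","items":{"type":"number"}},"newtons":{"type":"number"}},"required":["commands"]}

```bash
mkdir -p pics
cat > h.py <<'E'
import numpy as np, cv2
from station import ctrl, eyes, job, nets
from scipy.spatial.transform import Rotation as R
def cloud(d):
    z=d["z_map"]; h,w=z.shape
    u,v=np.meshgrid(np.arange(w),np.arange(h))
    p=np.stack([u,v],-1).reshape(-1,1,2).astype(np.float64)
    n=cv2.undistortPoints(p,d["K"],np.array(d["dist_coeffs"])).reshape(h,w,2)
    c=np.stack([n[...,0]*z,-n[...,1]*z,-z,np.ones_like(z)],-1)
    W=(c@np.array(d["cam_to_world"]).T)[...,:3]; W[z<=0]=np.nan
    return W
def save(d,name): cv2.imwrite("pics/"+name,d["image"][...,::-1])
E
python3 - <<'E'
from h import *
for c in("top","scene"):
    d=eyes.get_image(c); save(d,c+"0.png"); W=cloud(d)
    np.save(c+"W.npy",W); print(c,np.round(d["cam_to_world"],3).tolist())
    for n in("flat_1","fresh_1","tray","timer","lever_knob","bird_a","shoe_a_home"):
        for r in nets.silhouettes(c,n)[:6]:
            P=W[r["mask"]];P=P[~np.isnan(P[:,0])]
            if len(P)==0: continue
            print(n,round(r["p"],2),r["bbox"],np.round(np.median(P,0),3),np.round(np.percentile(P,2,axis=0),3),np.round(np.percentile(P,98,axis=0),3))
o=ctrl.get_obs();print({k:np.round(v,3) for k,v in o.items()},ctrl.tcp_to_grasp)
E
```

```text
top [[0.025, 0.993, -0.113, 0.467], [-1.0, 0.023, -0.016, -0.021], [-0.014, 0.113, 0.993, 1.273], [0.0, 0.0, 0.0, 1.0]]
flat_1 0.71 [246.1, 171.9, 281.2, 214.9] [0.694 0.104 0.055] [0.655 0.075 0.023] [0.741 0.136 0.087]
flat_1 0.6 [295.9, 177.9, 327.1, 223.2] [0.685 0.007 0.056] [ 0.647 -0.023  0.027] [0.733 0.037 0.087]
fresh_1 0.95 [373.5, 292.7, 409.1, 338.5] [ 0.453 -0.165  0.038] [ 0.409 -0.198  0.023] [ 0.494 -0.134  0.069]
fresh_1 0.93 [219.4, 285.6, 253.3, 332.2] [0.459 0.159 0.037] [0.415 0.129 0.009] [0.502 0.195 0.069]
fresh_1 0.81 [158.4, 287.1, 192.1, 329.3] [0.458 0.29  0.037] [0.416 0.263 0.008] [0.501 0.325 0.069]
tray 0.66 [296.8, 178.2, 332.1, 223.2] [0.685 0.006 0.056] [ 0.647 -0.023  0.031] [0.732 0.036 0.087]
tray 0.61 [124.2, 194.1, 207.0, 264.9] [0.624 0.327 0.003] [ 0.557  0.24  -0.002] [0.689 0.408 0.028]
tray 0.49 [217.9, 283.4, 253.2, 333.1] [0.46  0.16  0.037] [0.415 0.13  0.002] [0.503 0.196 0.069]
tray 0.18 [199.6, 141.8, 234.4, 185.3] [0.744 0.197 0.08 ] [0.722 0.177 0.007] [0.8   0.227 0.128]
timer 0.97 [451.7, 202.3, 509.7, 274.9] [ 0.623 -0.352  0.0
[... 1782 characters left out ...]
287.2, 247.5, 353.7, 340.1] [0.627 0.018 0.017] [ 0.556 -0.023  0.01 ] [0.751 0.051 0.058]
shoe_a_home 0.53 [396.9, 211.5, 432.2, 253.7] [0.473 0.162 0.036] [0.42  0.131 0.002] [0.506 0.198 0.067]
{'t': np.float64(0.8), 'q': array([ 1.214,  0.053,  1.613, -0.   ,  1.476, -0.119]), 'dq': array([ 0.003,  0.001, -0.001, -0.001, -0.002, -0.001]), 'effort': array([-1.0000e-03, -3.9366e+01, -3.7044e+01, -0.0000e+00,  0.0000e+00,
        0.0000e+00]), 'tool_pos': array([0.147, 0.607, 0.2  ]), 'tool_rot': array([0.373, 3.119, 0.   ]), 'contact_force': array([ 1.232,  0.705, -0.314]), 'wrist_torque': array([-0.04 , -0.017, -0.014]), 'grip_force': np.float64(0.0), 'opening': np.float64(0.086)} -0.0187
```

View pics/top0.png

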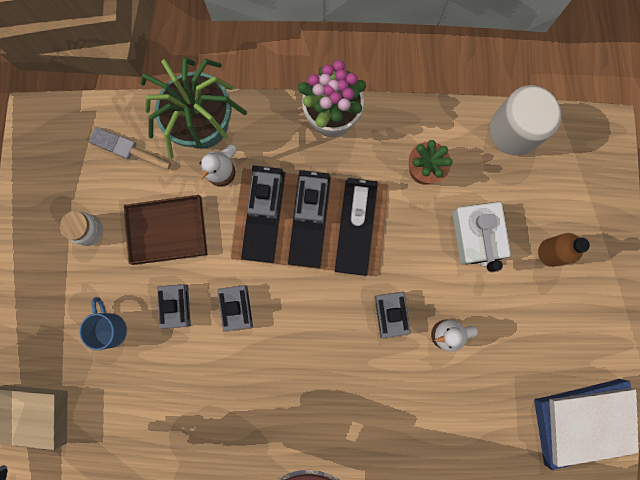

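View pics/scene0.png

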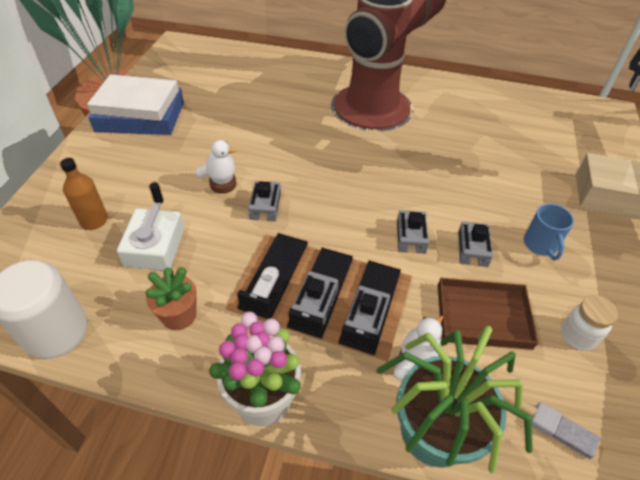

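Top view: flat packs on the left and middle shoes (263,195), (311,197). The right shoe is free, with its rail at (357,210). Fresh packs are at (173,305), (235,308) and (393,315), the tray at (165,230) and the timer knob at (494,266). The birds are at (217,168) and (450,335). The scene view agrees.

```bash
cat >> h.py <<'E'
def rect(P):
    (c,s,a)=cv2.minAreaRect(P[:,:2].astype(np.float32)*1000)
    a=a%180; 
    if s[0]<s[1]: a=(a+90)%180;s=(s[1],s[0])
    a=a-180 if a>90 else a
    return np.round(c,1),np.round(s,1),round(a,1)
def near(W,x,y,r,z0,z1):
    P=W.reshape(-1,3);P=P[~np.isnan(P[:,0])]
    return P[(abs(P[:,0]-x)<r)&(abs(P[:,1]-y)<r)&(P[:,2]>z0)&(P[:,2]<z1)]
def pack(W,x,y,base=0.0):
    T=near(W,x,y,.06,base+.030,base+.046); B=near(W,x,y,.03,base+.061,base+.075)
    return rect(T),"block",rect(B),len(B),np.round(B.mean(0)*1000,1)
E
cat > m.py <<'E'
from h import *
for c in("top","scene"):
    W=np.load(c+"W.npy"); print(c)
    for n,x,y,b in(("A",.69,.107,.018),("B",.685,.008,.018),("f1",.455,.293,0),("f2",.459,.161,0),("f3",.451,-.165,0)):
        print(n,*pack(W,x,y,b))
    for n,x,y in(("A",.63,.11),("B",.62,.01),("C",.61,-.085)):
        P=near(W,x,y,.2,.013,.0225); P=P[abs(P[:,1]-y-.05*(P[:,0]-x)/.1*0)<.047]
        print("deck",n,rect(P),len(P))
    P=near(W,.66,-.09,.05,.029,.042); print("railC",rect(P),len(P),np.round(P.min(0)*1000),np.round(P.max(0)*1000))
    P=near(W,.72,-.09,.06,.045,.1); print("stopC",len(P), rect(P) if len(P) else 0)
    P=near(W,.62,.33,.11,.022,.034); print("trayrim",rect(P))
    P=near(W,.56,-.36,.06,.1,.118); print("knob",rect(P),P.mean(0))
    P=near(W,.62,-.36,.09,.05,.0585); print("timertop",rect(P))
    P=near(W,.62,-.36,.09,.06,.098); print("lever",rect(P))
    P=near(W,.43,-.28,.07,.01,.14); print("birda",rect(P),P.min(0),P.max(0))
E
python3 m.py; python3 -c "
import cv2
i=cv2.imread('pics/top0.png')[150:290,100:410];cv2.imwrite('pics/c1.png',cv2.resize(i,None,fx=2.5,fy=2.5,interpolation=2))"
```

```text
top
A (array([703.3, 105.1]), array([97.1, 63.7]), -5.0) block (array([698.3, 106.4]), array([28.2, 27.7]), 83.4) 175 [698.3 106.5  84.3]
B (array([696.3,   5.4]), array([100.3,  63.2]), -4.3) block (array([691.7,   7. ]), array([27.9, 27.8]), -5.6) 181 [691.3   7.1  84.7]
f1 (array([458.1, 295.4]), array([90.6, 61.5]), 5.4) block (array([458.3, 294.7]), array([27.9, 24.7]), -87.8) 169 [458.2 294.7  65.9]
f2 (array([458.5, 163.6]), array([90.8, 62. ]), 10.2) block (array([458.5, 163.6]), array([28.8, 27.3]), -80.1) 180 [458.6 163.   66.4]
f3 (array([ 452.9, -168. ]), array([91.7, 60.8]), 9.8) block (array([ 453.3, -167.9]), array([28.6, 28. ]), -82.5) 189 [ 453.1 -167.4   66.3]
deck A (array([593.7, 118. ]), array([327.5,  73.1]), -5.7) 1506
deck B (array([647.6,  12.9]), array([192.7,  81.6]), -2.7) 1521
deck C (array([611.2, -86.8]), array([252.6,  89.7]), 0.2) 2185
railC (array([676.2, -93.9]), array([70.9, 28.3]), -6.4) 405 [ 641. -111.   29.] [710. -78.  42.]
stopC 196 (array([727.3, -98.3]), array([61.9, 14.4]), 83.6)
trayrim (array([637. , 313.3]), array([199.4, 155. ]), -80.8
[... 1112 characters left out ...]
(array([651.4,  13.5]), array([202.7,  70.2]), -4.9) 1279
deck C (array([608.1, -86.7]), array([263.2,  88.4]), 0.5) 1978
railC (array([674.1, -90.6]), array([69.1, 28.6]), -5.2) 421 [ 640. -106.   29.] [709. -75.  40.]
stopC 288 (array([728.4, -95.5]), array([62.9, 13.4]), 85.3)
trayrim (array([621.9, 327.2]), array([171.2, 132.9]), -81.1)
knob (array([ 556.6, -365.8]), array([21.3, 20.8]), 59.8) [ 0.55815628 -0.36445839  0.10818011]
timertop (array([ 620.3, -354.1]), array([141.9,  99.6]), 7.9)
lever (array([ 616.3, -357. ]), array([133.4,  33.5]), 13.5)
birda (array([ 425.1, -288. ]), array([103.1,  48.9]), -67.0) [ 0.39038899 -0.34389936  0.0102217 ] [ 0.44754878 -0.24067995  0.12878616]
```

View pics/c1.png

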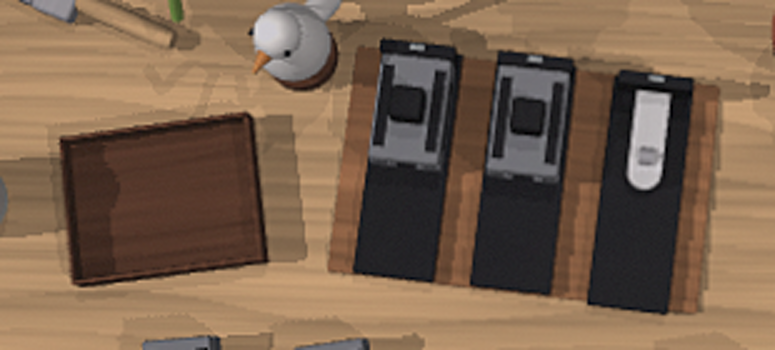

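The crop shows two latched packs, the bare rail on the right shoe with its nose at (645,187), and an empty tray. I'll write a small planner that prints the deltas, then move.

```bash
cat > go.py <<'E'
import sys
from h import *
# usage: go.py x y z yaw(deg of tool x axis)  -> turn first (shares), then shift (shares)
o=ctrl.get_obs(); Rc=R.from_rotvec(o["tool_rot"]); p=np.array(o["tool_pos"])
print("t",o["t"].round(1),"pos",p.round(4),"yaw",round(np.degrees(np.arctan2(Rc.as_matrix()[1,0],Rc.as_matrix()[0,0])),1),"F",np.round(o["contact_force"],1),"open",round(float(o["opening"]),4),"q6",round(float(o["q"][5]),2))
a=[float(v) for v in sys.argv[1:]]
while len(a)>=4:
    x,y,z,w=a[:4];a=a[4:]; w=np.radians(w)
    Rt=R.from_matrix(np.array([[np.cos(w),np.sin(w),0],[np.sin(w),-np.cos(w),0],[0,0,-1]]))
    print("turn",(( Rc.inv()*Rt).as_rotvec()/.1).round(2),"shift",(Rt.inv().apply(np.array([x,y,z])-p)/.06).round(2)); Rc=Rt;p=np.array([x,y,z])
E
python3 go.py .699 .1078 .2 175 .699 .1078 .06 175
```

```text
Traceback (most recent call last):
  File "go.py", line 5, in <module>
    print("t",o["t"].round(1),"pos",p.round(4),"yaw",round(np.degrees(np.arctan2(Rc.as_matrix()[1,0],Rc.as_matrix()[0,0])),1),"F",np.round(o["contact_force"],1),"open",round(float(o["opening"]),4),"q6",round(float(o["q"][5]),2))
              ^^^^^^^^^^^^
AttributeError: 'float' object has no attribute 'round'
```

```bash
sed -i 's/o\["t"\].round(1)/round(float(o["t"]),1)/' go.py
python3 go.py .699 .1078 .2 175 .699 .1078 .06 175
```

```text
t 0.8 pos [0.1472 0.6074 0.1997] yaw 166.4 F [ 1.2  0.7 -0.3] open 0.0856 q6 -0.12
turn [ 0.    0.   -1.51] shift [-9.89 -7.49 -0.  ]
turn [0. 0. 0.] shift [0.   0.   2.33]
```

Request:
jog_arm(
  commands=[0, 0, 0, 0, 0, -0.75, 60, 0, 0, 0, 0, 0, -0.76, 60, -0.66, -0.5, 0, 0, 0, 0, 60, -0.66, -0.5, 0, 0, 0, 0, 60, -0.66, -0.5, 0, 0, 0, 0, 60, -0.66, -0.5, 0, 0, 0, 0, 60, -0.66, -0.5, 0, 0, 0, 0, 60, -0.66, -0.5, 0, 0, 0, 0, 60, -0.66, -0.5, 0, 0, 0, 0, 60, -0.66, -0.5, 0, 0, 0, 0, 60, -0.66, -0.5, 0, 0, 0, 0, 60, -0.66, -0.5, 0, 0, 0, 0, 60, -0.66, -0.5, 0, 0, 0, 0, 60, -0.66, -0.5, 0, 0, 0, 0, 60, -0.66, -0.5, 0, 0, 0, 0, 60, -0.66, -0.5, 0, 0, 0, 0, 60, -0.65, -0.49, 0, 0, 0, 0, 60, 0, 0, 0, 0, 0, 0, 60],
)

```text
t: 3.05
tool_pos: [0.701, 0.1055, 0.1989]
tool_rot: [-0.142, -3.138, 0.001]
contact_force: [0.1, 1.0, 0.2]
opening: 0.0603
grip_force: 0.0
```

```bash
python3 go.py .699 .1078 .2 175 .699 .1078 .06 175
```

```text
t 3.0 pos [0.701  0.1055 0.1989] yaw 174.8 F [0.1 1.  0.2] open 0.0603 q6 -1.44
turn [-0.01 -0.   -0.03] shift [ 0.04  0.04 -0.02]
turn [0. 0. 0.] shift [0.   0.   2.33]
```

Request:
jog_arm(
  commands=[0.02, 0.02, 0.6, 0, 0, 0, 60, 0, 0, 0.6, 0, 0, 0, 60, 0, 0, 0.6, 0, 0, 0, 60, 0, 0, 0.35, 0, 0, 0, 60, 0, 0, 0.16, 0, 0, 0, 60, 0, 0, 0, 0, 0, 0, 60, 0, 0, 0, 0, 0, 0, 10, 0, 0, 0, 0, 0, 0, 10, 0, 0, 0, 0, 0, 0, 10, 0, 0, 0, 0, 0, 0, 10, 0, 0, 0, 0, 0, 0, 10],
  newtons=60,
)

```text
t: 4.42
tool_pos: [0.6983, 0.1095, 0.0611]
tool_rot: [0.136, 3.139, -0.0]
contact_force: [-1.2, 0.1, -0.2]
opening: 0.0102
grip_force: 0.0
```

```bash
python3 go.py
python3 - <<'E'
import numpy as np
t=np.radians(-5);ux=np.array([np.cos(t),np.sin(t)]);uy=np.array([-ux[1],ux[0]])
for n,p in(("c_rail_top",(676.2,-93.9)),("c_rail_sc",(674.1,-90.6)),("A",(699,107.8)),("B",(691.6,8.4))): print(n,np.dot(p,ux).round(1),np.dot(p,uy).round(1))
E
```

```text
t 4.4 pos [0.6983 0.1095 0.0611] yaw 175.0 F [-1.2  0.1 -0.2] open 0.0102 q6 -1.43
c_rail_top 681.8 -34.6
c_rail_sc 679.4 -31.5
A 686.9 168.3
B 688.2 68.6
```

Run:
```python
from h import *
o=[]
for c,(u,v) in(("top",(200,100)),("scene",(240,180))):
    d=eyes.get_image(c); o.append(cv2.resize(d["image"][v:v+180,u:u+240,::-1],None,fx=1.66,fy=1.66,interpolation=2))
cv2.imwrite("pics/c2.png",np.hstack(o))
```

```text
(no output)
```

View pics/c2.png

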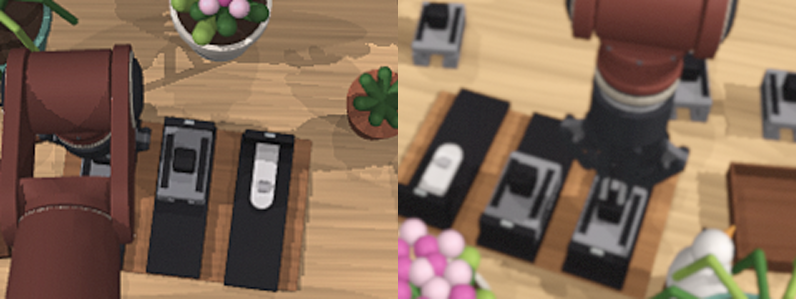

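The crop shows the fingers closed at about (612,195) in the right pane, with the block just beside or below them, not between. I'll check with depth.

Run:
```python
from h import *
d=eyes.get_image("scene");W=cloud(d)
P=near(W,.70,.11,.045,.06,.14)
for z in np.arange(.06,.14,.008):
    Q=P[(P[:,2]>=z)&(P[:,2]<z+.008)]
    if len(Q): print(round(z,3),len(Q),(Q.min(0)*1000).round(),(Q.max(0)*1000).round(),(np.median(Q,0)*1000).round())
i=d["image"][215:345,300:430,::-1];cv2.imwrite("pics/c3.png",cv2.resize(i,None,fx=4.5,fy=4.5,interpolation=2))
```

```text
0.06 41 [695.  95.  60.] [714. 124.  68.] [712. 110.  64.]
0.068 44 [693.  95.  68.] [714. 124.  76.] [712. 110.  73.]
0.076 85 [689.  95.  76.] [715. 124.  84.] [711. 109.  82.]
0.084 76 [686.  96.  84.] [712. 123.  91.] [705. 108.  85.]
0.092 26 [688.  91.  92.] [711. 123. 100.] [708. 105.  98.]
0.1 45 [691.  91. 100.] [711. 128. 108.] [707. 104. 105.]
0.108 49 [689.  90. 109.] [711. 127. 116.] [707. 105. 112.]
0.116 48 [691.  91. 116.] [711. 127. 124.] [708. 109. 120.]
0.124 44 [686.  89. 124.] [713. 131. 132.] [706. 104. 128.]
0.132 79 [690.  71. 132.] [714. 143. 140.] [709. 102. 137.]
```

View pics/c3.png

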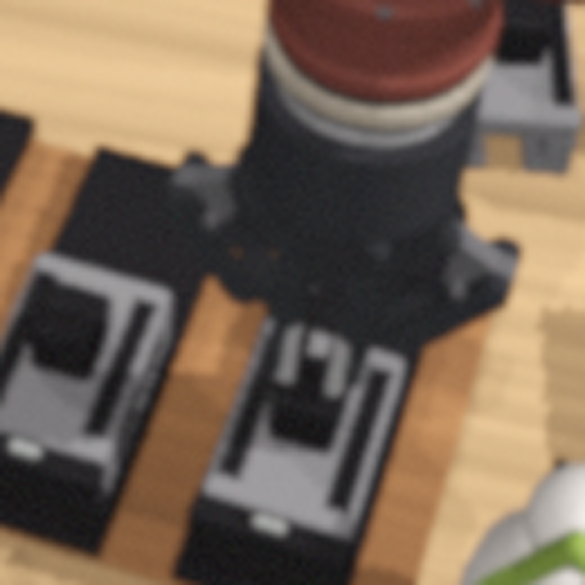

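The closed fingertips end at about (310,385) in the crop, over the block top rather than beside it. The reported TCP height and the visible tips disagree, so I'll open and re-measure the finger ends.

Request:
jog_arm(
  commands=[0, 0, 0, 0, 0, 0, 60, 0, 0, 0, 0, 0, 0, 60, 0, 0, 0, 0, 0, 0, 60, 0, 0, 0, 0, 0, 0, 60],
)

```text
t: 5.08
tool_pos: [0.6983, 0.1096, 0.0611]
tool_rot: [-0.136, -3.139, -0.0]
contact_force: [0.5, -0.4, 0.1]
opening: 0.0601
grip_force: 0.0
```

```bash
python3 go.py
python3 - <<'E'
from h import *
d=eyes.get_image("scene");W=cloud(d)
P=near(W,.70,.11,.075,.06,.3)
for z in np.arange(.06,.2,.008):
    Q=P[(P[:,2]>=z)&(P[:,2]<z+.008)]
    if len(Q): print(round(z,3),len(Q),(Q.min(0)*1000).round(),(Q.max(0)*1000).round(),(np.median(Q,0)*1000).round())
i=d["image"][215:345,300:430,::-1];cv2.imwrite("pics/c4.png",cv2.resize(i,None,fx=4.5,fy=4.5,interpolation=2))
E
```

```text
t 5.1 pos [0.6983 0.1096 0.0611] yaw 175.0 F [ 0.5 -0.4  0.1] open 0.0601 q6 -1.43
0.06 61 [695.  96.  60.] [767. 184.  68.] [713. 114.  64.]
0.068 64 [693.  95.  68.] [767. 185.  76.] [713. 114.  73.]
0.076 122 [685.  95.  76.] [761. 185.  84.] [708. 111.  82.]
0.084 122 [686.  95.  84.] [713. 123.  88.] [700. 110.  85.]
0.092 5 [689.  74.  98.] [711. 141. 100.] [705.  79.  99.]
0.1 37 [685.  68. 100.] [713. 150. 108.] [708.  80. 105.]
0.108 50 [687.  65. 108.] [713. 153. 116.] [707.  79. 112.]
0.116 45 [689.  65. 116.] [714. 152. 124.] [707.  80. 120.]
0.124 43 [697.  66. 124.] [714. 152. 132.] [708.  79. 127.]
0.132 39 [699.  60. 132.] [714. 157. 140.] [709. 139. 135.]
0.14 125 [687.  47. 140.] [717. 170. 148.] [708. 137. 146.]
0.148 246 [684.  47. 148.] [717. 170. 156.] [702. 108. 151.]
0.156 119 [684.  46. 156.] [718. 172. 164.] [709. 131. 161.]
0.164 194 [693.  44. 164.] [720. 173. 172.] [709. 117. 167.]
0.172 150 [698.  43. 172.] [718. 173. 180.] [712. 107. 176.]
0.18 182 [697.  42. 180.] [719. 175. 188.] [710. 108. 185.]
0.188 258 [684.  41. 188.] [720. 176. 196.] [711. 118. 192.]
0.196 446 [681.  41. 196.] [720. 178. 204.] [703. 134. 200.]
```

View pics/c4.png

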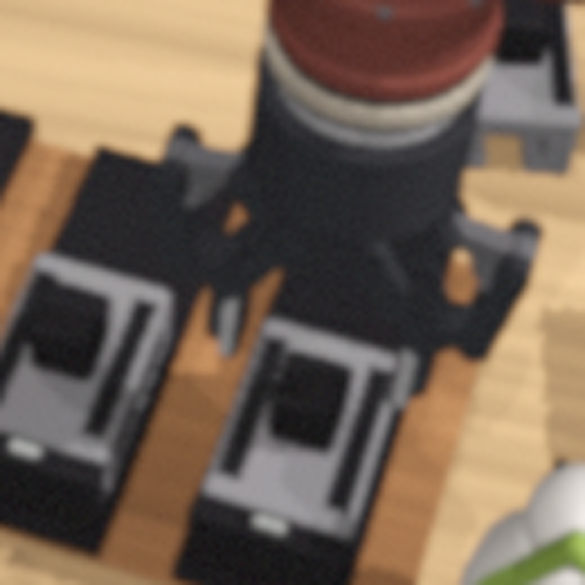

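The fingertips really stand about 27 mm higher than the reported TCP says (open tips at z≈0.098), while x and y agree. I'll descend by sight.

Request:
jog_arm(
  commands=[0, 0, 0.2, 0, 0, 0, 60, 0, 0, 0.2, 0, 0, 0, 60, 0, 0, 0, 0, 0, 0, 60],
)

```text
t: 5.5
tool_pos: [0.6966, 0.1094, 0.0344]
tool_rot: [-0.136, -3.134, 0.001]
contact_force: [0.2, -0.4, 0.4]
opening: 0.0601
grip_force: 0.0
```

```bash
cat > tips.py <<'E'
from h import *
import sys
o=ctrl.get_obs();x,y,z=o["tool_pos"];print("tcp",np.round(o["tool_pos"],4),"F",np.round(o["contact_force"],1))
W=cloud(eyes.get_image("scene"))
for s in (0,1):
  P=near(W,x,y,.06,z-.01,z+.09); P=P[np.where(P[:,1]>y,1,0)==s]; P=P[(abs(P[:,1]-y)>.022)]
  h=[(round(a,3),int(((P[:,2]>=a)&(P[:,2]<a+.004)).sum())) for a in np.arange(z-.01,z+.07,.004)]
  print(h)
E
python3 tips.py
```

```text
tcp [0.6966 0.1094 0.0344] F [ 0.2 -0.4  0.4]
[(np.float64(0.024), 9), (np.float64(0.028), 7), (np.float64(0.032), 10), (np.float64(0.036), 9), (np.float64(0.04), 10), (np.float64(0.044), 10), (np.float64(0.048), 25), (np.float64(0.052), 161), (np.float64(0.056), 65), (np.float64(0.06), 0), (np.float64(0.064), 0), (np.float64(0.068), 2), (np.float64(0.072), 5), (np.float64(0.076), 11), (np.float64(0.08), 14), (np.float64(0.084), 13), (np.float64(0.088), 11), (np.float64(0.092), 12), (np.float64(0.096), 14), (np.float64(0.1), 6), (np.float64(0.104), 8)]
[(np.float64(0.024), 0), (np.float64(0.028), 3), (np.float64(0.032), 2), (np.float64(0.036), 3), (np.float64(0.04), 7), (np.float64(0.044), 4), (np.float64(0.048), 10), (np.float64(0.052), 125), (np.float64(0.056), 31), (np.float64(0.06), 0), (np.float64(0.064), 0), (np.float64(0.068), 0), (np.float64(0.072), 2), (np.float64(0.076), 12), (np.float64(0.08), 12), (np.float64(0.084), 8), (np.float64(0.088), 12), (np.float64(0.092), 9), (np.float64(0.096), 12), (np.float64(0.1), 10), (np.float64(0.104), 8)]
```

Request:
jog_arm(
  commands=[-0.03, 0, 0.08, 0, 0, 0, 60, 0, 0, 0, 0, 0, 0, 10, 0, 0, 0, 0, 0, 0, 10, 0, 0, 0, 0, 0, 0, 10, 0, 0, 0, 0, 0, 0, 10],
  newtons=60,
)

```text
t: 6.18
tool_pos: [0.7002, 0.1095, 0.0327]
tool_rot: [0.136, 3.138, 0.0]
contact_force: [-0.8, -0.2, 1.8]
opening: 0.0267
grip_force: 61.0
```

```bash
python3 go.py; python3 tips.py
```

```text
t 6.2 pos [0.7002 0.1095 0.0327] yaw 175.0 F [-0.8 -0.2  1.8] open 0.0267 q6 -1.43
tcp [0.7002 0.1095 0.0327] F [-0.8 -0.2  1.8]
[(np.float64(0.023), 10), (np.float64(0.027), 8), (np.float64(0.031), 11), (np.float64(0.035), 9), (np.float64(0.039), 10), (np.float64(0.043), 8), (np.float64(0.047), 11), (np.float64(0.051), 68), (np.float64(0.055), 116), (np.float64(0.059), 1), (np.float64(0.063), 0), (np.float64(0.067), 1), (np.float64(0.071), 3), (np.float64(0.075), 4), (np.float64(0.079), 5), (np.float64(0.083), 4), (np.float64(0.087), 5), (np.float64(0.091), 5), (np.float64(0.095), 1), (np.float64(0.099), 1)]
[(np.float64(0.023), 3), (np.float64(0.027), 6), (np.float64(0.031), 6), (np.float64(0.035), 4), (np.float64(0.039), 11), (np.float64(0.043), 17), (np.float64(0.047), 3), (np.float64(0.051), 64), (np.float64(0.055), 61), (np.float64(0.059), 0), (np.float64(0.063), 0), (np.float64(0.067), 0), (np.float64(0.071), 2), (np.float64(0.075), 4), (np.float64(0.079), 5), (np.float64(0.083), 3), (np.float64(0.087), 4), (np.float64(0.091), 4), (np.float64(0.095), 1), (np.float64(0.099), 0)]
```

Request:
jog_arm(
  commands=[0.1, 0, 0, 0, 0, 0, 10, 0.1, 0, 0, 0, 0, 0, 10, 0.15, 0, 0, 0, 0, 0, 10, 0.15, 0, 0, 0, 0, 0, 10, 0.25, 0, 0, 0, 0, 0, 10, 0.3, 0, 0, 0, 0, 0, 10, 0.3, 0, 0, 0, 0, 0, 10, 0.25, 0, 0, 0, 0, 0, 10, 0.12, 0, 0, 0, 0, 0, 10, 0, 0, 0, 0, 0, 0, 10],
  newtons=80,
)

```text
t: 7.48
tool_pos: [0.5963, 0.1185, 0.0327]
tool_rot: [-0.136, -3.137, 0.0]
contact_force: [-2.7, 0.7, 6.9]
opening: 0.0265
grip_force: 80.1
```

```bash
python3 go.py
python3 - <<'E'
from h import *
W=cloud(eyes.get_image("scene"))
P=near(W,.6,.115,.08,.05,.06); print(rect(P),len(P))
E
```

```text
t 7.5 pos [0.5963 0.1185 0.0327] yaw 175.0 F [-2.7  0.7  6.9] open 0.0265 q6 -1.41
(array([627.7, 101.9]), array([159.7,  81.9]), -35.1) 714
```

```bash
python3 go.py .5963 .1185 .13 175 .616 .3645 .13 188.9 .616 .3645 .021 188.9
```

```text
t 7.5 pos [0.5963 0.1184 0.0328] yaw 175.0 F [-3.5  0.3  7.6] open 0.0267 q6 -1.41
turn [-0.   -0.02  0.01] shift [ 0.    0.   -1.62]
turn [ 0.    0.   -2.43] shift [-0.96  4.    0.  ]
turn [0. 0. 0.] shift [0.   0.   1.82]
```

Request:
jog_arm(
  commands=[0, 0, -0.2, 0, 0, 0, 10, 0, 0, -0.5, 0, 0, 0, 10, 0, 0, -0.5, 0, 0, 0, 10, 0, 0, -0.4, 0, 0, 0, 10, 0, 0, 0, 0, 0, 0, 10],
)

```text
t: 8.15
tool_pos: [0.598, 0.1184, 0.1298]
tool_rot: [0.136, 3.136, 0.001]
contact_force: [1.1, 0.1, -3.6]
opening: 0.0267
grip_force: 79.1
```

Request:
jog_arm(
  commands=[0, 0, 0, 0, 0, -0.8, 10, 0, 0, 0, 0, 0, -0.8, 10, 0, 0, 0, 0, 0, -0.83, 10, -0.05, 0.25, 0, 0, 0, 0, 10, -0.12, 0.5, 0, 0, 0, 0, 10, -0.12, 0.5, 0, 0, 0, 0, 10, -0.12, 0.5, 0, 0, 0, 0, 10, -0.12, 0.5, 0, 0, 0, 0, 10, -0.12, 0.5, 0, 0, 0, 0, 10, -0.12, 0.5, 0, 0, 0, 0, 10, -0.12, 0.5, 0, 0, 0, 0, 10, -0.05, 0.25, 0, 0, 0, 0, 10, 0, 0, 0, 0, 0, 0, 10],
)

```text
t: 9.78
tool_pos: [0.6149, 0.365, 0.1272]
tool_rot: [0.247, -3.13, 0.001]
contact_force: [0.4, -0.7, -2.4]
opening: 0.0263
grip_force: 79.1
```

```bash
python3 go.py .616 .3645 .13 188.9 .616 .3645 .021 188.9
python3 - <<'E'
from h import *
W=cloud(eyes.get_image("scene"))
P=near(W,.62,.33,.12,.022,.032); print("rim",rect(P),len(P))
P=near(W,.616,.3645,.07,.09,.3)
h=[(round(float(a),3),int(((P[:,2]>=a)&(P[:,2]<a+.005)).sum())) for a in np.arange(.09,.22,.005)];print(h)
E
```

```text
t 9.8 pos [0.6149 0.365  0.1272] yaw -171.0 F [ 0.4 -0.7 -2.4] open 0.0263 q6 -1.3
turn [-0.01 -0.02  0.02] shift [-0.02 -0.01 -0.05]
turn [0. 0. 0.] shift [0.   0.   1.82]
rim (array([591.1, 322.4]), array([194.5, 171.2]), 8.5) 719
[(0.09, 0), (0.095, 0), (0.1, 0), (0.105, 3), (0.11, 82), (0.115, 120), (0.12, 100), (0.125, 76), (0.13, 85), (0.135, 113), (0.14, 111), (0.145, 618), (0.15, 286), (0.155, 34), (0.16, 50), (0.165, 60), (0.17, 77), (0.175, 186), (0.18, 73), (0.185, 60), (0.19, 46), (0.195, 44), (0.2, 75), (0.205, 121), (0.21, 167), (0.215, 91)]
```

Request:
jog_arm(
  commands=[-0.02, 0, 0.4, 0, 0, 0, 10, 0, 0, 0.5, 0, 0, 0, 10, 0, 0, 0.4, 0, 0, 0, 10, 0, 0, 0.25, 0, 0, 0, 10, 0, 0, 0.15, 0, 0, 0, 10, 0, 0, 0.06, 0, 0, 0, 10, 0, 0, 0, 0, 0, 0, 10],
)

```text
t: 10.7
tool_pos: [0.6174, 0.3646, 0.0234]
tool_rot: [-0.245, 3.131, 0.001]
contact_force: [-0.4, -0.1, -2.2]
opening: 0.0267
grip_force: 79.3
```

Request:
jog_arm(
  commands=[0, 0, 0.05, 0, 0, 0, 10, 0, 0, 0.02, 0, 0, 0, 10, 0, 0, 0, 0, 0, 0, 10],
)

```text
t: 11.08
tool_pos: [0.6171, 0.3645, 0.0188]
tool_rot: [-0.245, 3.131, 0.0]
contact_force: [0.1, 0.2, -1.3]
opening: 0.0263
grip_force: 79.2
```

Request:
jog_arm(
  commands=[0, 0, 0.02, 0, 0, 0, 48, 0, 0, 0, 0, 0, 0, 48, 0, 0, 0, 0, 0, 0, 48, 0, 0, -0.3, 0, 0, 0, 60, 0, 0, -0.6, 0, 0, 0, 60, 0, 0, -0.6, 0, 0, 0, 60, 0, 0, -0.3, 0, 0, 0, 60, 0, 0, 0, 0, 0, 0, 60],
)

```text
t: 12.08
tool_pos: [0.6181, 0.365, 0.1281]
tool_rot: [-0.245, 3.128, 0.002]
contact_force: [-0.2, 0.4, -0.7]
opening: 0.0598
grip_force: 0.0
```

```bash
python3 go.py .692 .0095 .13 175 .692 .0095 .03 175
python3 - <<'E'
from h import *
W=cloud(eyes.get_image("top")); W2=cloud(eyes.get_image("scene"))
print(pack(W2,.616,.3645,.004)); print(pack(W,.616,.3645,.004))
print([pack(W2,*p)[2:] for p in((.458,.297),(.458,.165),(.454,-.166))])
E
```

```text
t 12.1 pos [0.6181 0.365  0.1281] yaw -171.0 F [-0.2  0.4 -0.7] open 0.0598 q6 -1.3
turn [0.02 0.04 2.43] shift [-1.74 -5.79 -0.03]
turn [0. 0. 0.] shift [0.   0.   1.67]
((array([615. , 363.3]), array([91.8, 60.9]), 8.4), 'block', (array([615.9, 363. ]), array([28.6, 26.7]), 7.9), 204, array([616.7, 362.7,  70.4]))
((array([616.2, 361.1]), array([89.6, 62.4]), 8.8), 'block', (array([616.1, 361.5]), array([26.8, 26.7]), -81.2), 139, array([615.3, 361. ,  69.8]))
[((array([457.5, 297.9]), array([28.5, 25.3]), 5.7), 140, array([459.4, 297.2,  65.8])), ((array([458.5, 165.3]), array([30.5, 27.5]), 6.6), 144, array([460.7, 165. ,  65.9])), ((array([ 454. , -165.4]), array([30.1, 24.8]), 7.8), 116, array([ 456.1, -164.9,   65.5]))]
```

Request:
jog_arm(
  commands=[0, 0, 0, 0, 0, 0.81, 60, 0, 0, 0, 0, 0, 0.81, 60, 0, 0, 0, 0, 0, 0.81, 60, -0.08, -0.28, 0, 0, 0, 0, 60, -0.16, -0.53, 0, 0, 0, 0, 60, -0.16, -0.53, 0, 0, 0, 0, 60, -0.16, -0.53, 0, 0, 0, 0, 60, -0.16, -0.53, 0, 0, 0, 0, 60, -0.16, -0.53, 0, 0, 0, 0, 60, -0.16, -0.53, 0, 0, 0, 0, 60, -0.16, -0.53, 0, 0, 0, 0, 60, -0.16, -0.53, 0, 0, 0, 0, 60, -0.16, -0.53, 0, 0, 0, 0, 60, -0.16, -0.53, 0, 0, 0, 0, 60, -0.08, -0.21, 0, 0, 0, 0, 60, 0, 0, 0, 0, 0, 0, 60],
)

```text
t: 14.18
tool_pos: [0.6915, 0.0083, 0.1245]
tool_rot: [-0.138, -3.137, -0.001]
contact_force: [0.0, 0.4, 0.0]
opening: 0.0603
grip_force: 0.0
```

```bash
python3 go.py .6925 .0105 .13 175 .6925 .0105 .031 175
```

```text
t 14.2 pos [0.6915 0.0083 0.1245] yaw 175.0 F [0.  0.4 0. ] open 0.0603 q6 -1.58
turn [ 0.   -0.01 -0.01] shift [-0.01  0.04 -0.09]
turn [0. 0. 0.] shift [0.   0.   1.65]
```

Request:
jog_arm(
  commands=[-0.01, 0.04, 0.3, 0, 0, 0, 60, 0, 0, 0.5, 0, 0, 0, 60, 0, 0, 0.4, 0, 0, 0, 60, 0, 0, 0.25, 0, 0, 0, 60, 0, 0, 0.11, 0, 0, 0, 60, 0, 0, 0, 0, 0, 0, 60],
)

```text
t: 14.92
tool_pos: [0.6929, 0.0116, 0.0316]
tool_rot: [-0.136, -3.139, -0.0]
contact_force: [0.1, 0.2, -0.2]
opening: 0.0596
grip_force: 0.0
```

```bash
python3 go.py .6925 .0105 .031 175; python3 tips.py
```

```text
t 14.9 pos [0.6929 0.0116 0.0316] yaw 175.0 F [ 0.1  0.2 -0.2] open 0.0596 q6 -1.57
turn [ 0.   -0.    0.01] shift [ 0.   -0.02  0.01]
tcp [0.6929 0.0116 0.0316] F [ 0.1  0.2 -0.2]
[(np.float64(0.022), 8), (np.float64(0.026), 7), (np.float64(0.03), 11), (np.float64(0.034), 6), (np.float64(0.038), 11), (np.float64(0.042), 10), (np.float64(0.046), 12), (np.float64(0.05), 43), (np.float64(0.054), 206), (np.float64(0.058), 13), (np.float64(0.062), 0), (np.float64(0.066), 3), (np.float64(0.07), 11), (np.float64(0.074), 12), (np.float64(0.078), 14), (np.float64(0.082), 15), (np.float64(0.086), 13), (np.float64(0.09), 16), (np.float64(0.094), 13), (np.float64(0.098), 12), (np.float64(0.102), 13)]
[(np.float64(0.022), 13), (np.float64(0.026), 14), (np.float64(0.03), 6), (np.float64(0.034), 12), (np.float64(0.038), 14), (np.float64(0.042), 14), (np.float64(0.046), 10), (np.float64(0.05), 28), (np.float64(0.054), 57), (np.float64(0.058), 1), (np.float64(0.062), 0), (np.float64(0.066), 1), (np.float64(0.07), 5), (np.float64(0.074), 8), (np.float64(0.078), 13), (np.float64(0.082), 11), (np.float64(0.086), 13), (np.float64(0.09), 10), (np.float64(0.094), 11), (np.float64(0.098), 10), (np.float64(0.102), 9)]
```

Request:
jog_arm(
  commands=[0, 0, 0.02, 0, 0, 0, 10, 0, 0, 0, 0, 0, 0, 10, 0, 0, 0, 0, 0, 0, 10, 0, 0, 0, 0, 0, 0, 10, 0.1, 0, 0, 0, 0, 0, 10, 0.1, 0, 0, 0, 0, 0, 10, 0.15, 0, 0, 0, 0, 0, 10, 0.15, 0, 0, 0, 0, 0, 10, 0.25, 0, 0, 0, 0, 0, 10, 0.3, 0, 0, 0, 0, 0, 10, 0.3, 0, 0, 0, 0, 0, 10, 0.25, 0, 0, 0, 0, 0, 10, 0.12, 0, 0, 0, 0, 0, 10, 0, 0, 0, 0, 0, 0, 10],
  newtons=80,
)

```text
t: 16.73
tool_pos: [0.5899, 0.0205, 0.0316]
tool_rot: [0.136, 3.137, 0.0]
contact_force: [-0.4, 0.2, 9.2]
opening: 0.0266
grip_force: 80.2
```

```bash
python3 go.py .59 .02 .13 175 .628 .2895 .13 188.9 .628 .2895 .019 188.9
```

```text
t 16.7 pos [0.5899 0.0205 0.0316] yaw 175.0 F [-0.4  0.2  9.2] open 0.0266 q6 -1.58
turn [0.   0.01 0.  ] shift [-0.   -0.01 -1.64]
turn [ 0.    0.   -2.43] shift [-1.32  4.34  0.  ]
turn [0. 0. 0.] shift [0.   0.   1.85]
```

Request:
jog_arm(
  commands=[0, 0, -0.24, 0, 0, 0, 10, 0, 0, -0.5, 0, 0, 0, 10, 0, 0, -0.5, 0, 0, 0, 10, 0, 0, -0.4, 0, 0, 0, 10, 0, 0, 0, 0, 0, -0.81, 10, 0, 0, 0, 0, 0, -0.81, 10, 0, 0, 0, 0, 0, -0.81, 10, -0.08, 0.26, 0, 0, 0, 0, 10, -0.16, 0.52, 0, 0, 0, 0, 10, -0.16, 0.52, 0, 0, 0, 0, 10, -0.16, 0.52, 0, 0, 0, 0, 10, -0.16, 0.52, 0, 0, 0, 0, 10, -0.16, 0.52, 0, 0, 0, 0, 10, -0.16, 0.52, 0, 0, 0, 0, 10, -0.16, 0.52, 0, 0, 0, 0, 10, -0.12, 0.44, 0, 0, 0, 0, 10, 0, 0, 0, 0, 0, 0, 10],
)

```text
t: 18.85
tool_pos: [0.6268, 0.2923, 0.1282]
tool_rot: [0.248, -3.13, 0.0]
contact_force: [0.4, 0.1, -2.2]
opening: 0.0271
grip_force: 79.4
```

```bash
python3 go.py .628 .2895 .13 188.9 .628 .2895 .0185 188.9
```

```text
t 18.9 pos [0.6268 0.2923 0.1282] yaw -170.9 F [ 0.4  0.1 -2.2] open 0.0271 q6 -1.4
turn [ 0.   -0.01  0.03] shift [-0.01 -0.05 -0.03]
turn [0. 0. 0.] shift [0.   0.   1.86]
```

Request:
jog_arm(
  commands=[-0.01, -0.03, 0.4, 0, 0, 0, 10, 0, 0, 0.5, 0, 0, 0, 10, 0, 0, 0.4, 0, 0, 0, 10, 0, 0, 0.25, 0, 0, 0, 10, 0, 0, 0.15, 0, 0, 0, 10, 0, 0, 0.08, 0, 0, 0, 10, 0, 0, 0.04, 0, 0, 0, 10, 0, 0, 0, 0, 0, 0, 10],
)

```text
t: 19.85
tool_pos: [0.629, 0.2884, 0.0204]
tool_rot: [-0.245, 3.131, 0.0]
contact_force: [0.3, -0.0, -2.7]
opening: 0.0268
grip_force: 79.4
```

Request:
jog_arm(
  commands=[0, 0, 0.035, 0, 0, 0, 10, 0, 0, 0, 0, 0, 0, 10, 0, 0, 0.01, 0, 0, 0, 48, 0, 0, 0, 0, 0, 0, 48, 0, 0, 0, 0, 0, 0, 48, 0, 0, -0.3, 0, 0, 0, 60, 0, 0, -0.6, 0, 0, 0, 60, 0, 0, -0.6, 0, 0, 0, 60, 0, 0, -0.3, 0, 0, 0, 60, 0, 0, 0, 0, 0, 0, 60],
)

```text
t: 21.1
tool_pos: [0.6298, 0.2887, 0.1276]
tool_rot: [-0.245, 3.128, 0.002]
contact_force: [0.2, -0.6, -0.2]
opening: 0.06
grip_force: 0.0
```

```bash
cat > look.py <<'E'
from h import *
W=cloud(eyes.get_image("top")); W2=cloud(eyes.get_image("scene"))
for n,x,y,b in(("t1",.616,.363,.004),("t2",.628,.288,.004),("f1",.458,.297,0),("f2",.458,.165,0),("f3",.454,-.167,0)):
    for q in(W2,W):
        try:print(n,*pack(q,x,y,b))
        except Exception as e: print(n,"none")
E
python3 look.py; python3 go.py .4585 .299 .12 186 .4585 .299 .014 186
```

```text
t1 (array([617. , 345.9]), array([97.4, 93.4]), -82.7) block (array([614.8, 363.2]), array([30.5, 26.9]), 8.5) 210 [616.9 362.8  70.2]
t1 (array([616. , 346.3]), array([91.5, 42.1]), -79.9) block (array([614.3, 363.7]), array([23.3, 21.1]), 10.8) 89 [612.6 364.2  70.2]
t2 (array([624.5, 304.8]), array([97.5, 91.1]), -83.0) block (array([627.3, 287.6]), array([28.8, 26.7]), 6.1) 194 [628.1 286.7  69.5]
t2 (array([617.6, 280.4]), array([103.7,  57.5]), 10.3) block (array([626.4, 283.9]), array([29.3, 25.9]), -86.8) 165 [625.9 284.3  70.3]
f1 (array([475.9, 304.4]), array([58.1, 57.4]), 81.6) block (array([457.3, 286.2]), array([15.3,  4.6]), -16.0) 14 [456.5 286.9  65.1]
f1 (array([460.4, 280.5]), array([89.7, 31.9]), 8.8) block (array([460.2, 282.6]), array([23.3,  4.2]), 18.5) 23 [461.  283.   64.8]
f2 (array([458.1, 164.6]), array([93.2, 60.9]), 9.8) block (array([458.4, 165.3]), array([29.1, 27.4]), 8.5) 142 [460.5 164.7  65.8]
f2 (array([458.6, 163.4]), array([90.8, 61.4]), 10.3) block (array([458.6, 163.4]), array([29. , 27.6]), -79.4) 185 [458.6 163.   66.3]
f3 (array([ 454.2, -165.8]), array([93.2, 58.4]), 9.7) block (array([ 455.7, -165.1]), array([28.9, 25.3]), 8.8) 113 [ 455.8 -164.7   65.6]
f3 (array([ 452.9, -167.9]), array([91.4, 61. ]), 9.5) block (array([ 453.1, -168. ]), array([28.4, 28.1]), -81.9) 189 [ 453.  -167.4   67. ]
t 21.2 pos [0.6278 0.288  0.1238] yaw -171.1 F [ 0.2  0.2 -0.7] open 0.0599 q6 -1.4
turn [-0.   -0.02  0.51] shift [2.79 0.48 0.06]
turn [0. 0. 0.] shift [0.   0.   1.77]
```

```bash
python3 go.py .4592 .1665 .12 189.8 .4592 .1665 .014 189.8
```

```text
t 21.2 pos [0.6278 0.288  0.1238] yaw -171.1 F [ 0.2  0.2 -0.7] open 0.0599 q6 -1.4
turn [-0.   -0.02 -0.15] shift [ 3.11 -1.52  0.06]
turn [0. 0. 0.] shift [0.   0.   1.77]
```

Request:
jog_arm(
  commands=[0, 0, 0, 0, 0, -0.15, 60, 0.25, -0.12, 0, 0, 0, 0, 60, 0.5, -0.24, 0, 0, 0, 0, 60, 0.5, -0.24, 0, 0, 0, 0, 60, 0.5, -0.24, 0, 0, 0, 0, 60, 0.5, -0.24, 0, 0, 0, 0, 60, 0.5, -0.24, 0, 0, 0, 0, 60, 0.36, -0.2, 0, 0, 0, 0, 60, 0, 0, 0, 0, 0, 0, 60, 0, 0, 0, 0, 0, 0, 60],
)

```text
t: 22.45
tool_pos: [0.4605, 0.1668, 0.1246]
tool_rot: [0.269, -3.13, -0.0]
contact_force: [0.3, 0.4, -0.5]
opening: 0.0599
grip_force: 0.0
```

```bash
python3 go.py .4592 .1665 .12 189.8 .4592 .1665 .014 189.8; python3 look.py | grep f
```

```text
t 22.4 pos [0.4605 0.1668 0.1246] yaw -170.2 F [ 0.3  0.4 -0.5] open 0.0599 q6 -1.55
turn [ 0. -0.  0.] shift [ 0.02 -0.    0.08]
turn [0. 0. 0.] shift [0.   0.   1.77]
f1 (array([457.4, 297.6]), array([93.6, 59.9]), 5.3) block (array([457.9, 297.9]), array([29.4, 25.9]), 7.5) 142 [459.5 297.2  65.6]
f1 (array([0., 0.]), array([0., 0.]), 0.0) block (array([0., 0.]), array([0., 0.]), 0.0) 0 [nan nan nan]
f2 (array([458.6, 164.9]), array([93.1, 61.2]), 10.4) block (array([459.1, 165.2]), array([29. , 27.7]), 5.3) 144 [460.6 165.1  65.7]
f2 (array([461.5, 144.2]), array([91.4, 27.4]), 5.0) block (array([0., 0.]), array([0., 0.]), 0.0) 0 [nan nan nan]
f3 (array([ 454. , -165.6]), array([93.5, 58.5]), 9.1) block (array([ 455.1, -165.2]), array([27.5, 25.3]), 7.8) 118 [ 456.2 -164.5   65.6]
f3 (array([ 452.9, -168. ]), array([91.7, 61.2]), 9.7) block (array([ 453.1, -167.9]), array([28., 28.]), -82.3) 187 [ 453.2 -167.3   66.4]h.py:24: RuntimeWarning: Mean of empty slice.
  return rect(T),"block",rect(B),len(B),np.round(B.mean(0)*1000,1)
  ret = um.true_divide(
```

Request:
jog_arm(
  commands=[0.02, 0, 0.4, 0, 0, 0, 60, 0, 0, 0.5, 0, 0, 0, 60, 0, 0, 0.4, 0, 0, 0, 60, 0, 0, 0.2, 0, 0, 0, 60, 0, 0, 0, 0, 0, 0, 60],
)

```text
t: 23.18
tool_pos: [0.4587, 0.1665, 0.0342]
tool_rot: [0.269, -3.128, 0.0]
contact_force: [0.3, -0.3, 0.3]
opening: 0.0603
grip_force: 0.0
```

```bash
python3 go.py .4592 .1665 .014 189.8;  python3 tips.py
```

```text
t 23.2 pos [0.4587 0.1665 0.0342] yaw -170.2 F [ 0.3 -0.3  0.3] open 0.0603 q6 -1.55
turn [-0.   -0.02  0.  ] shift [-0.01 -0.    0.34]
tcp [0.4587 0.1665 0.0342] F [ 0.3 -0.3  0.3]
[(np.float64(0.024), 15), (np.float64(0.028), 12), (np.float64(0.032), 54), (np.float64(0.036), 59), (np.float64(0.04), 1), (np.float64(0.044), 0), (np.float64(0.048), 0), (np.float64(0.052), 0), (np.float64(0.056), 0), (np.float64(0.06), 0), (np.float64(0.064), 0), (np.float64(0.068), 0), (np.float64(0.072), 4), (np.float64(0.076), 11), (np.float64(0.08), 8), (np.float64(0.084), 16), (np.float64(0.088), 9), (np.float64(0.092), 10), (np.float64(0.096), 17), (np.float64(0.1), 6), (np.float64(0.104), 8)]
[(np.float64(0.024), 7), (np.float64(0.028), 9), (np.float64(0.032), 39), (np.float64(0.036), 60), (np.float64(0.04), 0), (np.float64(0.044), 0), (np.float64(0.048), 0), (np.float64(0.052), 0), (np.float64(0.056), 0), (np.float64(0.06), 0), (np.float64(0.064), 0), (np.float64(0.068), 3), (np.float64(0.072), 8), (np.float64(0.076), 11), (np.float64(0.08), 14), (np.float64(0.084), 12), (np.float64(0.088), 14), (np.float64(0.092), 14), (np.float64(0.096), 10), (np.float64(0.1), 12), (np.float64(0.104), 19)]
```

Request:
jog_arm(
  commands=[-0.01, 0, 0.25, 0, 0, 0, 60, 0, 0, 0.12, 0, 0, 0, 60, 0, 0, 0, 0, 0, 0, 10, 0, 0, 0, 0, 0, 0, 10, 0, 0, 0, 0, 0, 0, 10, 0, 0, 0, 0, 0, 0, 10],
  newtons=80,
)

```text
t: 23.98
tool_pos: [0.4599, 0.1666, 0.0131]
tool_rot: [-0.268, 3.129, 0.0]
contact_force: [0.8, -0.2, 1.0]
opening: 0.0264
grip_force: 79.0
```

```bash
python3 go.py .4587 .1665 .1 189.8 .600 .1182 .1 175 .600 .1182 .032 175
```

```text
t 24.0 pos [0.4599 0.1666 0.0131] yaw -170.2 F [ 0.8 -0.2  1. ] open 0.0264 q6 -1.55
turn [-0.    0.01  0.  ] shift [ 0.02  0.   -1.45]
turn [0.   0.   2.58] shift [-2.42 -0.6   0.  ]
turn [0. 0. 0.] shift [0.   0.   1.13]
```

Request:
jog_arm(
  commands=[0, 0, -0.2, 0, 0, 0, 10, 0, 0, -0.5, 0, 0, 0, 10, 0, 0, -0.5, 0, 0, 0, 10, 0, 0, -0.25, 0, 0, 0, 10, 0, 0, 0, 0, 0, 0.86, 10, 0, 0, 0, 0, 0, 0.86, 10, 0, 0, 0, 0, 0, 0.86, 10, -0.3, -0.08, 0, 0, 0, 0, 10, -0.5, -0.12, 0, 0, 0, 0, 10, -0.5, -0.12, 0, 0, 0, 0, 10, -0.5, -0.12, 0, 0, 0, 0, 10, -0.4, -0.1, 0, 0, 0, 0, 10, -0.2, -0.06, 0, 0, 0, 0, 10, 0, 0, 0, 0, 0, 0, 10, 0, 0, 0, 0, 0, 0, 10],
)

```text
t: 25.85
tool_pos: [0.599, 0.1185, 0.0995]
tool_rot: [-0.136, -3.137, -0.0]
contact_force: [0.4, -0.6, -2.7]
opening: 0.0264
grip_force: 79.0
```

```bash
cat > held.py <<'E'
from h import *
# held pack vs TCP, scene camera
o=ctrl.get_obs();x,y,z=o["tool_pos"];b=z-.0131
W=cloud(eyes.get_image("scene"))
T=near(W,x,y,.065,b+.032,b+.043);print("top",rect(T)); print("bottom z",round(float(np.percentile(near(W,x,y,.06,b-.015,b+.04)[:,2],1)),4),"top z",np.median(T[:,2]).round(4),"exp bottom",round(b,4))
E
python3 held.py; python3 go.py .600 .1182 .1 175 .600 .1182 .033 175
```

```text
top (array([598.3, 117.8]), array([93.2, 60.1]), -4.8)
bottom z 0.0858 top z 0.1229 exp bottom 0.0864
t 25.9 pos [0.599  0.1186 0.0996] yaw 175.1 F [ 0.2 -0.3 -1.3] open 0.0262 q6 -1.41
turn [ 0.   -0.01  0.01] shift [-0.02 -0.   -0.01]
turn [0. 0. 0.] shift [0.   0.   1.12]
```

Request:
jog_arm(
  commands=[0, 0, 0.3, 0, 0, 0, 10, 0, 0, 0.4, 0, 0, 0, 10, 0, 0, 0.25, 0, 0, 0, 10, 0, 0, 0.13, 0, 0, 0, 10, 0, 0, 0.05, 0, 0, 0, 10, 0, 0, 0, 0, 0, 0, 10],
)

```text
t: 26.65
tool_pos: [0.6004, 0.1182, 0.0325]
tool_rot: [0.136, 3.138, 0.0]
contact_force: [-0.0, 0.3, -1.5]
opening: 0.0263
grip_force: 79.0
```

```bash
python3 go.py .6575 .1132 .0315 175 .7002 .1095 .0315 175
```

```text
t 26.6 pos [0.6004 0.1182 0.0325] yaw 175.0 F [-0.   0.3 -1.5] open 0.0263 q6 -1.41
turn [0.   0.01 0.  ] shift [-0.96 -0.    0.02]
turn [0. 0. 0.] shift [-0.71  0.    0.  ]
```

Slide onto the rail gently, about halfway, and check force.

Request:
jog_arm(
  commands=[-0.1, 0, 0.01, 0, 0, 0, 10, -0.15, 0, 0, 0, 0, 0, 10, -0.15, 0, 0, 0, 0, 0, 10, -0.2, 0, 0, 0, 0, 0, 10, -0.2, 0, 0, 0, 0, 0, 10, -0.16, 0, 0, 0, 0, 0, 10, 0, 0, 0, 0, 0, 0, 10],
)

```text
t: 27.52
tool_pos: [0.6581, 0.113, 0.0314]
tool_rot: [0.137, 3.138, 0.0]
contact_force: [-0.2, 0.4, -2.3]
opening: 0.0265
grip_force: 79.0
```

Request:
jog_arm(
  commands=[-0.2, 0, 0, 0, 0, 0, 10, -0.2, 0, 0, 0, 0, 0, 10, -0.12, 0, 0, 0, 0, 0, 10, -0.08, 0, 0, 0, 0, 0, 10, -0.08, 0, 0, 0, 0, 0, 10, -0.03, 0, 0, 0, 0, 0, 10, 0, 0, 0, 0, 0, 0, 10],
)

```text
t: 28.4
tool_pos: [0.6997, 0.1095, 0.0311]
tool_rot: [-0.136, -3.138, 0.0]
contact_force: [0.0, -0.5, 0.4]
opening: 0.0265
grip_force: 79.9
```

```bash
python3 go.py;python3 held.py
```

```text
t 28.4 pos [0.6997 0.1095 0.0311] yaw 175.0 F [ 0.  -0.5  0.4] open 0.0265 q6 -1.43
top (array([705.1, 109.7]), array([104.4,  63.8]), -6.1)
bottom z 0.0032 top z 0.0551 exp bottom 0.018
```

Request:
jog_arm(
  commands=[-0.03, 0, 0, 0, 0, 0, 10, -0.03, 0, 0, 0, 0, 0, 10, 0, 0, 0, 0, 0, 0, 10],
)

```text
t: 28.82
tool_pos: [0.7003, 0.1096, 0.0314]
tool_rot: [-0.137, -3.131, -0.0]
contact_force: [-10.5, -0.1, 6.6]
opening: 0.0261
grip_force: 81.0
```

Request:
jog_arm(
  commands=[0.03, 0, 0, 0, 0, 0, 48, 0, 0, 0, 0, 0, 0, 48, 0, 0, 0, 0, 0, 0, 48, 0, 0, -0.3, 0, 0, 0, 60, 0, 0, -0.5, 0, 0, 0, 60, 0, 0, -0.5, 0, 0, 0, 60, 0, 0, -0.3, 0, 0, 0, 60, 0, 0, 0, 0, 0, 0, 60],
)

```text
t: 29.82
tool_pos: [0.7031, 0.1094, 0.1304]
tool_rot: [0.136, 3.134, 0.001]
contact_force: [0.1, 0.3, 0.3]
opening: 0.0603
grip_force: 0.0
```

```bash
python3 go.py .4588 .2993 .12 186 .4588 .2993 .0125 186
python3 - <<'E'
from h import *
W=cloud(eyes.get_image("scene"))
for n,x,y,b in(("A",.70,.109,.018),("f1",.458,.297,0),("f3",.454,-.167,0)): print(n,*pack(W,x,y,b))
E
```

```text
t 29.8 pos [0.7031 0.1094 0.1304] yaw 175.0 F [0.1 0.3 0.3] open 0.0603 q6 -1.43
turn [ 0.    0.05 -1.92] shift [3.72 3.57 0.17]
turn [0. 0. 0.] shift [0.   0.   1.79]
A (array([705.8, 108.6]), array([104.8,  64. ]), -4.9) block (array([698.7, 109.3]), array([30.2, 28. ]), -5.6) 223 [700.8 109.4  83.9]
f1 (array([457.3, 297.4]), array([94. , 59.7]), 7.0) block (array([457.3, 297.5]), array([30.9, 25.5]), 4.7) 141 [459.3 297.5  65.6]
f3 (array([ 453.7, -165.8]), array([93.8, 58.5]), 10.2) block (array([ 455.1, -165.7]), array([29.9, 25.3]), 9.3) 114 [ 456.2 -165.    65.8]
```

Request:
jog_arm(
  commands=[0, 0, 0, 0, 0, -0.96, 60, 0, 0, 0, 0, 0, -0.96, 60, 0.25, 0.24, 0, 0, 0, 0, 60, 0.5, 0.48, 0, 0, 0, 0, 60, 0.5, 0.48, 0, 0, 0, 0, 60, 0.5, 0.48, 0, 0, 0, 0, 60, 0.5, 0.48, 0, 0, 0, 0, 60, 0.5, 0.48, 0, 0, 0, 0, 60, 0.5, 0.48, 0, 0, 0, 0, 60, 0.47, 0.45, 0.1, 0, 0, 0, 60, 0, 0, 0.3, 0, 0, 0, 60, 0, 0, 0.5, 0, 0, 0, 60, 0, 0, 0.4, 0, 0, 0, 60, 0, 0, 0.2, 0, 0, 0, 60, 0, 0, 0, 0, 0, 0, 60],
)

```text
t: 31.75
tool_pos: [0.4563, 0.2979, 0.0356]
tool_rot: [0.164, -3.134, 0.002]
contact_force: [0.5, 0.6, 0.7]
opening: 0.0599
grip_force: 0.0
```

```bash
python3 go.py .4588 .2993 .0125 186; python3 held.py
```

```text
t 31.8 pos [0.4563 0.2979 0.0356] yaw -174.0 F [0.5 0.6 0.7] open 0.0599 q6 -1.23
turn [-0.01 -0.03 -0.  ] shift [-0.04  0.02  0.38]
top (array([458.1, 297.4]), array([29.6, 26.6]), 8.9)
bottom z 0.008 top z 0.0616 exp bottom 0.0225
```

Request:
jog_arm(
  commands=[-0.04, 0.02, 0.25, 0, 0, 0, 60, 0, 0, 0.13, 0, 0, 0, 60, 0, 0, 0, 0, 0, 0, 10, 0, 0, 0, 0, 0, 0, 10, 0, 0, 0, 0, 0, 0, 10, 0, 0, 0, 0, 0, 0, 10],
  newtons=80,
)

```text
t: 32.55
tool_pos: [0.4596, 0.3005, 0.0149]
tool_rot: [-0.165, 3.137, 0.0]
contact_force: [-0.6, -0.2, -0.1]
opening: 0.0264
grip_force: 79.0
```

```bash
python3 go.py .4588 .2993 .11 186 .593 .0203 .11 175 .593 .0203 .0325 175
```

```text
t 32.5 pos [0.4596 0.3005 0.0149] yaw -174.0 F [-0.6 -0.2 -0.1] open 0.0264 q6 -1.23
turn [0.   0.01 0.  ] shift [ 0.02 -0.02 -1.59]
turn [0.   0.   1.92] shift [-2.63 -4.44  0.  ]
turn [0. 0. 0.] shift [0.   0.   1.29]
```

Request:
jog_arm(
  commands=[0, 0, -0.2, 0, 0, 0, 10, 0, 0, -0.5, 0, 0, 0, 10, 0, 0, -0.5, 0, 0, 0, 10, 0, 0, -0.4, 0, 0, 0, 10, 0, 0, 0, 0, 0, 0.96, 10, 0, 0, 0, 0, 0, 0.96, 10, -0.13, -0.22, 0, 0, 0, 0, 10, -0.3, -0.5, 0, 0, 0, 0, 10, -0.3, -0.5, 0, 0, 0, 0, 10, -0.3, -0.5, 0, 0, 0, 0, 10, -0.3, -0.5, 0, 0, 0, 0, 10, -0.3, -0.5, 0, 0, 0, 0, 10, -0.3, -0.5, 0, 0, 0, 0, 10, -0.3, -0.5, 0, 0, 0, 0, 10, -0.25, -0.46, 0, 0, 0, 0, 10, -0.15, -0.26, 0, 0, 0, 0, 10, 0, 0, 0, 0, 0, 0, 10, 0, 0, 0, 0, 0, 0, 10],
)

```text
t: 34.8
tool_pos: [0.593, 0.0219, 0.1105]
tool_rot: [-0.135, -3.138, -0.001]
contact_force: [-0.4, 0.2, -1.8]
opening: 0.0265
grip_force: 79.0
```

```bash
python3 held.py; python3 go.py .593 .0203 .11 175 .593 .0203 .034 175; cat pics/../go.py >/dev/null
```

```text
top (array([592.7,  22.8]), array([89.9, 61.2]), -8.3)
bottom z 0.0954 top z 0.1325 exp bottom 0.0974
t 34.9 pos [0.593  0.0222 0.1105] yaw 175.1 F [-0.6  0.5 -2.9] open 0.0265 q6 -1.57
turn [ 0.   -0.01  0.02] shift [-0.   -0.03  0.01]
turn [0. 0. 0.] shift [0.   0.   1.27]
```

```bash
python3 held.py
python3 - <<'E'
from h import *
o=ctrl.get_obs();x,y,z=o["tool_pos"];b=z-.0149
for c in("scene","top"):
    W=cloud(eyes.get_image(c)); 
    P=near(W,x,y,.075,b+.033,b+.042); print(c,rect(P),len(P))
    # side edges: fit lines to extreme y per x-bin in top
    if len(P)<200: continue
    for f in(np.min,np.max):
        xs=np.arange(x-.035,x+.036,.006); e=[(q,f(P[abs(P[:,0]-q)<.003][:,1])) for q in xs if (abs(P[:,0]-q)<.003).sum()>4]
        e=np.array(e); s=np.polyfit(e[:,0],e[:,1],1); print(np.degrees(np.arctan(s[0])).round(1),len(e))
E
```

```text
top (array([592.8,  22. ]), array([92.9, 59.9]), -5.4)
bottom z 0.0953 top z 0.1325 exp bottom 0.0974
scene (array([591.6,  21.5]), array([92.5, 60.4]), -4.3) 689
-48.6 12
-4.2 12
top (array([563.1,  21.8]), array([61.6, 34.9]), -89.5) 413
-5.9 4
-3.1 4
```

Yaw is fine (noise). Lower and slide half-way.

Request:
jog_arm(
  commands=[0, -0.02, 0.3, 0, 0, 0, 10, 0, 0, 0.45, 0, 0, 0, 10, 0, 0, 0.3, 0, 0, 0, 10, 0, 0, 0.16, 0, 0, 0, 10, 0, 0, 0.05, 0, 0, 0, 10, 0, 0, 0, 0, 0, 0, 10],
)

```text
t: 35.75
tool_pos: [0.5939, 0.02, 0.0355]
tool_rot: [0.136, 3.138, -0.0]
contact_force: [0.7, 0.3, -2.4]
opening: 0.0263
grip_force: 79.1
```

```bash
python3 go.py .6 .0197 .0335 175 .651 .0152 .0335 175 .693 .0113 .0335 175
```

```text
t 35.8 pos [0.5939 0.02   0.0355] yaw 175.0 F [ 0.7  0.3 -2.4] open 0.0263 q6 -1.58
turn [-0.    0.01  0.  ] shift [-0.1   0.    0.03]
turn [0. 0. 0.] shift [-0.85 -0.    0.  ]
turn [0. 0. 0.] shift [-0.7 -0.   0. ]
```

Request:
jog_arm(
  commands=[-0.1, 0, 0.035, 0, 0, 0, 10, -0.15, 0, 0, 0, 0, 0, 10, -0.15, 0, 0, 0, 0, 0, 10, -0.2, 0, 0, 0, 0, 0, 10, -0.2, 0, 0, 0, 0, 0, 10, -0.16, 0, 0, 0, 0, 0, 10, 0, 0, 0, 0, 0, 0, 10],
)

```text
t: 36.62
tool_pos: [0.6516, 0.0149, 0.033]
tool_rot: [0.136, 3.138, -0.0]
contact_force: [1.1, -0.0, -2.1]
opening: 0.0266
grip_force: 79.3
```

Request:
jog_arm(
  commands=[-0.2, 0, 0, 0, 0, 0, 10, -0.2, 0, 0, 0, 0, 0, 10, -0.12, 0, 0, 0, 0, 0, 10, -0.08, 0, 0, 0, 0, 0, 10, -0.08, 0, 0, 0, 0, 0, 10, -0.04, 0, 0, 0, 0, 0, 10, -0.02, 0, 0, 0, 0, 0, 10, 0, 0, 0, 0, 0, 0, 10],
)

```text
t: 37.62
tool_pos: [0.6929, 0.0115, 0.033]
tool_rot: [-0.136, -3.133, -0.0]
contact_force: [-8.3, 0.9, 8.1]
opening: 0.0261
grip_force: 80.7
```

Request:
jog_arm(
  commands=[-0.025, 0, 0, 0, 0, 0, 10, 0, 0, 0, 0, 0, 0, 10],
)

```text
t: 37.88
tool_pos: [0.6928, 0.0115, 0.0331]
tool_rot: [-0.137, -3.129, -0.001]
contact_force: [-13.9, -0.1, 11.2]
opening: 0.0265
grip_force: 81.3
```

Request:
jog_arm(
  commands=[0.04, 0, 0, 0, 0, 0, 48, 0, 0, 0, 0, 0, 0, 48, 0, 0, 0, 0, 0, 0, 48, 0, 0, -0.3, 0, 0, 0, 60, 0, 0, -0.5, 0, 0, 0, 60, 0, 0, -0.5, 0, 0, 0, 60, 0, 0, -0.3, 0, 0, 0, 60, 0, 0, 0, 0, 0, 0, 60],
)

```text
t: 38.88
tool_pos: [0.6956, 0.0112, 0.1318]
tool_rot: [0.136, 3.134, -0.0]
contact_force: [0.5, 0.7, -0.9]
opening: 0.0603
grip_force: 0.0
```

```bash
python3 go.py .4555 -.1645 .13 189.5 .4555 -.1645 .035 189.5
python3 - <<'E'
from h import *
W=cloud(eyes.get_image("scene"))
for n,x,y,b in(("A",.70,.109,.018),("B",.692,.010,.018),("f3",.454,-.167,0)): print(n,*pack(W,x,y,b))
E
```

```text
t 38.9 pos [0.6956 0.0112 0.1318] yaw 175.0 F [ 0.5  0.7 -0.9] open 0.0603 q6 -1.57
turn [-0.01  0.05 -2.53] shift [ 4.43 -2.23  0.03]
turn [0. 0. 0.] shift [0.   0.   1.58]
A (array([705. , 108.3]), array([104.2,  64.1]), -4.7) block (array([699.6, 109.4]), array([27.7, 27.6]), -5.2) 222 [700.7 109.6  83.9]
B (array([697.6,   8.7]), array([103.6,  64.5]), -4.9) block (array([691.8,  11.1]), array([28.9, 28. ]), -4.9) 211 [692.9  11.7  84. ]
f3 (array([ 455.5, -165.1]), array([93.6, 58.1]), 9.8) block (array([ 454.8, -165.1]), array([27.8, 25.8]), 7.6) 113 [ 456.1 -164.6   65.8]
```

Request:
jog_arm(
  commands=[0, 0, 0, 0, 0, -0.84, 50, 0, 0, 0, 0, 0, -0.84, 50, 0, 0, 0, 0, 0, -0.85, 50, 0.25, -0.12, 0, 0, 0, 0, 50, 0.5, -0.25, 0, 0, 0, 0, 50, 0.5, -0.25, 0, 0, 0, 0, 50, 0.5, -0.25, 0, 0, 0, 0, 50, 0.5, -0.25, 0, 0, 0, 0, 50, 0.5, -0.25, 0, 0, 0, 0, 50, 0.5, -0.25, 0, 0, 0, 0, 50, 0.5, -0.25, 0, 0, 0, 0, 50, 0.45, -0.24, 0, 0, 0, 0, 50, 0.22, -0.12, 0, 0, 0, 0, 50, 0, 0, 0, 0, 0, 0, 50],
)

```text
t: 40.67
tool_pos: [0.4539, -0.1647, 0.1284]
tool_rot: [0.257, -3.131, -0.001]
contact_force: [-0.2, 0.5, -0.8]
opening: 0.0497
grip_force: 0.0
```

```bash
python3 go.py .456 -.164 .13 189.5 .456 -.164 .0135 189.5
python3 - <<'E'
from h import *
W=cloud(eyes.get_image("scene"))
print(*pack(W,.454,-.167,0)); P=near(W,.43,-.28,.08,.02,.14); print(P.min(0),P.max(0))
E
```

```text
t 40.7 pos [ 0.4539 -0.1647  0.1284] yaw -170.6 F [-0.2  0.5 -0.8] open 0.0497 q6 -2.24
turn [ 0.   -0.   -0.02] shift [-0.04  0.01 -0.03]
turn [0. 0. 0.] shift [0.   0.   1.94]
(array([ 454.3, -165.7]), array([91.9, 58.2]), 9.7) block (array([ 454.8, -165.3]), array([30.6, 25.4]), 5.5) 111 [ 455.6 -164.7   65.9]
[ 0.39387062 -0.34296063  0.0200097 ] [ 0.4479197  -0.23949661  0.12821579]
```

Request:
jog_arm(
  commands=[-0.04, 0.01, 0.4, 0, 0, 0, 50, 0, 0, 0.5, 0, 0, 0, 50, 0, 0, 0.4, 0, 0, 0, 50, 0, 0, 0.3, 0, 0, 0, 50, 0, 0, 0.2, 0, 0, 0, 50, 0, 0, 0.1, 0, 0, 0, 50, 0, 0, 0, 0, 0, 0, 50, 0, 0, 0, 0, 0, 0, 10, 0, 0, 0, 0, 0, 0, 10, 0, 0, 0, 0, 0, 0, 10, 0, 0, 0, 0, 0, 0, 10],
  newtons=80,
)

```text
t: 42.1
tool_pos: [0.4579, -0.1642, 0.0161]
tool_rot: [-0.26, 3.129, -0.002]
contact_force: [-0.0, -0.8, 5.8]
opening: 0.0262
grip_force: 79.7
```

```bash
python3 - <<'E'
import numpy as np
t=np.radians(-5);ux=np.array([np.cos(t),np.sin(t)])
from h import *
# rail C centreline, scene camera: head points
W=np.load("sceneW.npy"); W2=cloud(eyes.get_image("scene"))
for w in(W,W2):
    P=near(w,.675,-.09,.05,.030,.038); print(len(P))
    uy=np.array([-ux[1],ux[0]]); a=P[:,:2]@ux*1000; b=P[:,:2]@uy*1000
    print("nose",np.percentile(a,1).round(1),"mid across",((np.percentile(b,1)+np.percentile(b,99))/2).round(1),(np.percentile(b,99)-np.percentile(b,1)).round(1))
    k=np.abs(a-np.median(a))<25; xs=[]
    for q in np.arange(np.median(a)-20,np.median(a)+21,5):
        bb=b[abs(a-q)<2.5]; xs.append((q,(bb.min()+bb.max())/2))
    xs=np.array(xs); print("tilt vs -5deg",np.degrees(np.polyfit(xs[:,0],xs[:,1],1)[0]).round(2),"mean",xs[:,1].mean().round(2))
for n,p in(("A",(.7002,.1095)),("B",(.6929,.0115))): print(n,np.dot(p,ux)*1000,np.dot(p,uy)*1000)
E
python3 go.py
```

```text
396
nose 646.0 mid across -31.6 27.9
tilt vs -5deg -0.57 mean -31.63
387
nose 646.1 mid across -31.8 27.7
tilt vs -5deg 1.03 mean -31.77
A 687.9919737729717 170.1097705129564
B 689.2610152661723 71.84645317790742
t 42.1 pos [ 0.4579 -0.1642  0.0161] yaw -170.5 F [-0.5 -1.8  5.1] open 0.026 q6 -2.23
```

```bash
python3 go.py .4579 -.1642 .11 189.5 .581 -.082 .11 174.8 .581 -.082 .0365 174.8
```

```text
t 42.1 pos [ 0.4579 -0.1642  0.0161] yaw -170.5 F [-0.5 -1.8  5.1] open 0.026 q6 -2.23
turn [-0.02  0.02  0.  ] shift [ 0.   -0.   -1.57]
turn [0.   0.   2.57] shift [-1.92  1.55  0.  ]
turn [0. 0. 0.] shift [0.   0.   1.22]
```

Request:
jog_arm(
  commands=[0, 0, -0.17, -0.02, 0.02, 0, 10, 0, 0, -0.5, 0, 0, 0, 10, 0, 0, -0.5, 0, 0, 0, 10, 0, 0, -0.4, 0, 0, 0, 10, 0, 0, 0, 0, 0, 0.85, 10, 0, 0, 0, 0, 0, 0.86, 10, 0, 0, 0, 0, 0, 0.86, 10, -0.25, 0.2, 0, 0, 0, 0, 10, -0.5, 0.4, 0, 0, 0, 0, 10, -0.5, 0.4, 0, 0, 0, 0, 10, -0.42, 0.35, 0, 0, 0, 0, 10, -0.25, 0.2, 0, 0, 0, 0, 10, 0, 0, 0, 0, 0, 0, 10, 0, 0, 0, 0, 0, 0, 10],
)

```text
t: 43.9
tool_pos: [0.5796, -0.0817, 0.1085]
tool_rot: [-0.142, -3.135, -0.002]
contact_force: [0.3, -0.4, -3.3]
opening: 0.026
grip_force: 79.2
```

```bash
python3 held.py; python3 held.py; python3 go.py .581 -.082 .11 174.8 .581 -.082 .0365 174.8
```

```text
top (array([576.6, -81.5]), array([89.6, 60.5]), -6.3)
bottom z 0.0915 top z 0.1294 exp bottom 0.0954
top (array([576., -82.]), array([90.7, 59.4]), -5.4)
bottom z 0.0918 top z 0.1296 exp bottom 0.0956
t 44.0 pos [ 0.5796 -0.082   0.1088] yaw 174.8 F [-0.2 -0.8 -2.4] open 0.0261 q6 -1.75
turn [ 0.01 -0.03 -0.01] shift [-0.02  0.   -0.02]
turn [0. 0. 0.] shift [0.   0.   1.22]
```

Request:
jog_arm(
  commands=[0, 0, 0.3, 0, 0, 0, 10, 0, 0, 0.4, 0, 0, 0, 10, 0, 0, 0.25, 0, 0, 0, 10, 0, 0, 0.16, 0, 0, 0, 10, 0, 0, 0.08, 0, 0, 0, 10, 0, 0, 0, 0, 0, 0, 10],
)

```text
t: 44.75
tool_pos: [0.5803, -0.0814, 0.0376]
tool_rot: [-0.142, -3.136, -0.002]
contact_force: [1.1, 0.2, -2.2]
opening: 0.0263
grip_force: 79.2
```

```bash
python3 go.py .581 -.082 .0345 174.8 .6379 -.0869 .0345 174.8 .6797 -.0906 .0345 174.8; python3 held.py|head -1; python3 held.py|head -1
```

```text
t 44.8 pos [ 0.5803 -0.0814  0.0376] yaw 174.8 F [ 1.1  0.2 -2.2] open 0.0263 q6 -1.75
turn [ 0.01 -0.02 -0.  ] shift [-0.01 -0.01  0.05]
turn [0. 0. 0.] shift [-0.95  0.    0.  ]
turn [0. 0. 0.] shift [-0.7  0.   0. ]
top (array([577.2, -81.3]), array([89., 60.]), -5.8)
top (array([578.4, -81.5]), array([89.9, 59.1]), -6.0)
```

Request:
jog_arm(
  commands=[-0.1, -0.01, 0.045, 0, 0, 0, 10, -0.15, 0, 0, 0, 0, 0, 10, -0.15, 0, 0, 0, 0, 0, 10, -0.2, 0, 0, 0, 0, 0, 10, -0.2, 0, 0, 0, 0, 0, 10, -0.16, 0, 0, 0, 0, 0, 10, 0, 0, 0, 0, 0, 0, 10],
)

```text
t: 45.72
tool_pos: [0.6382, -0.0873, 0.0348]
tool_rot: [-0.142, -3.136, -0.002]
contact_force: [-0.5, 0.3, -1.7]
opening: 0.0267
grip_force: 79.2
```

Request:
jog_arm(
  commands=[-0.2, 0, 0, 0, 0, 0, 10, -0.2, 0, 0, 0, 0, 0, 10, -0.12, 0, 0, 0, 0, 0, 10, -0.08, 0, 0, 0, 0, 0, 10, -0.08, 0, 0, 0, 0, 0, 10, -0.06, 0, 0, 0, 0, 0, 10, -0.03, 0, 0, 0, 0, 0, 10, 0, 0, 0, 0, 0, 0, 10],
)

```text
t: 46.72
tool_pos: [0.6812, -0.0911, 0.0343]
tool_rot: [-0.143, -3.13, -0.003]
contact_force: [-8.4, 1.4, 6.2]
opening: 0.0259
grip_force: 80.6
```

Request:
jog_arm(
  commands=[-0.03, 0, 0, 0, 0, 0, 10, -0.03, 0, 0, 0, 0, 0, 10, 0, 0, 0, 0, 0, 0, 10],
)

```text
t: 47.1
tool_pos: [0.6811, -0.0909, 0.0345]
tool_rot: [-0.143, -3.121, -0.005]
contact_force: [-21.3, 3.2, 14.0]
opening: 0.0263
grip_force: 81.6
```

Run:
```python
from h import *
W=cloud(eyes.get_image("scene"))
t=np.radians(-5);ux=np.array([np.cos(t),np.sin(t)])
for n,x,y in(("A",.70,.109),("B",.692,.011),("C",.680,-.091)):
    P=near(W,x,y,.065,.051,.060);a=(P[:,:2]@ux)*1000; uy=np.array([-ux[1],ux[0]]);b=P[:,:2]@uy*1000-np.dot((x,y),uy)*1000
    c=np.dot((x,y),ux)*1000; k=abs(b)<25; print(n,(np.percentile(a[k],[.5,99.5])-c).round(1))
    # end gap profile in z: stop vs pack top
    h=[(q,int(((a-c>q)&(a-c<=q+2)&k).sum())) for q in range(34,60,2)];print(h)
```

```text
A [-46.3  56.3]
[(34, 29), (36, 27), (38, 29), (40, 40), (42, 11), (44, 19), (46, 23), (48, 24), (50, 33), (52, 29), (54, 53), (56, 15), (58, 0)]
B [-45.5  56.4]
[(34, 26), (36, 30), (38, 24), (40, 26), (42, 20), (44, 19), (46, 19), (48, 24), (50, 28), (52, 32), (54, 50), (56, 18), (58, 0)]
C [-35.1  54.5]
[(34, 25), (36, 23), (38, 29), (40, 9), (42, 20), (44, 19), (46, 24), (48, 26), (50, 32), (52, 47), (54, 7), (56, 0), (58, 0)]
```

Request:
jog_arm(
  commands=[0.07, 0, 0, 0, 0, 0, 48, 0, 0, 0, 0, 0, 0, 48, 0, 0, 0, 0, 0, 0, 48, 0, 0, -0.3, 0, 0, 0, 60, 0, 0, -0.5, 0, 0, 0, 60, 0, 0, -0.5, 0, 0, 0, 60, 0, 0, -0.5, 0, 0, 0, 60, 0, 0, -0.4, 0, 0, 0, 60, 0.4, 0, 0, 0, 0, 0, 60, 0.6, 0, 0, 0, 0, 0, 40, 0.6, 0, 0, 0, 0, 0, 10, 0.6, 0, 0, 0, 0, 0, 0, 0.3, 0, 0, 0, 0, 0, 0, 0, 0, 0, 0, 0, 0, 0],
)

```text
t: 48.9
tool_pos: [0.5338, -0.078, 0.1686]
tool_rot: [0.143, 3.138, 0.002]
contact_force: [-0.6, 0.7, 0.1]
opening: 0.0
grip_force: 0.0
```

```bash
python3 - <<'E'
from h import *
d=eyes.get_image("top");W=cloud(d);e=eyes.get_image("scene");W2=cloud(e); save(e,"s9.png")
for n,x,y,b in(("A",.70,.109,.018),("B",.692,.011,.018),("C",.680,-.091,.018),("t1",.616,.363,.004),("t2",.628,.288,.004)): print(n,*pack(W2,x,y,b)[2:],*pack(W,x,y,b)[2:])
t=np.radians(-5);ux=np.array([np.cos(t),np.sin(t)]);uy=np.array([-ux[1],ux[0]])
for w in(W2,W):
  for n,x,y in(("A",.70,.109),("B",.692,.011),("C",.680,-.091)):
    P=near(w,x,y,.09,.05,.06);a=(P[:,:2]@ux-np.dot((x,y),ux))*1000;b=(P[:,:2]@uy-np.dot((x,y),uy))*1000;k=abs(b)<25
    B=near(w,x,y,.03,.079,.095); print(n,"back,stop-end",np.percentile(a[k],[.5,99.5]).round(1),"block",((B[:,:2]@ux-np.dot((x,y),ux))*1000).mean().round(1))
P=near(W,.56,-.36,.06,.1,.118); print("knob top",rect(P)); P=near(W2,.56,-.36,.06,.1,.118); print("knob sc",rect(P))
P=near(W,.64,-.35,.06,.068,.12);print("hinge top",rect(P),P[:,2].max()) 
P=near(W2,.64,-.35,.06,.068,.12);print("hinge sc",rect(P),P[:,2].max())
P=near(W,.60,-.36,.045,.0585,.069);print("arm",rect(P))
E
python3 go.py
```

```text
A (array([697.9, 107.4]), array([29.9, 27.8]), -6.0) 227 [700.  107.3  83.9] (array([697.2, 105. ]), array([28.6, 27.8]), -89.1) 172 [697.1 104.8  84.3]
B (array([691.3,  11.4]), array([29.9, 27.8]), -4.9) 206 [692.8  11.7  84. ] (array([691.7,   8.3]), array([28.4, 27.8]), -5.2) 182 [691.1   8.2  85. ]
C (array([677.5, -90.6]), array([29.5, 27.4]), -6.5) 193 [678.8 -89.9  84.1] (array([677.1, -94. ]), array([28.5, 27.9]), -5.2) 179 [676.8 -93.7  84.5]
t1 (array([614.8, 362.7]), array([30. , 26.4]), 11.6) 208 [616.9 362.7  70.2] (array([616.3, 361.7]), array([27.7, 26.6]), -80.3) 149 [616.1 361.1  69.9]
t2 (array([626. , 286.8]), array([30. , 25.6]), 8.5) 194 [628.  286.7  69.7] (array([626.2, 284.6]), array([28.6, 26.9]), -83.5) 162 [626.3 284.7  70. ]
A back,stop-end [-46.1  56.6] block 0.1
B back,stop-end [-44.9  56.9] block 0.7
C back,stop-end [-47.8  54.2] block -1.3
A back,stop-end [-45.5  55.2] block -2.6
B back,stop-end [-44.9  55. ] block -0.6
C back,stop-end [-42.   53.3] block -3.0
knob top (array([ 554.8, -366.8]), array([21.4, 21. ]), 25.8)
knob sc (array([ 557.1, -366. ]), array([22.5, 22. ]), 68.8)
hinge top (array([ 622.1, -353.1]), array([83.2, 30.4]), 1.6) 0.07823377866113401
hinge sc (array([ 625.9, -348.6]), array([79.3, 31.2]), -2.9) 0.07406302387885966
arm (array([ 603.3, -357.8]), array([85.5, 80.5]), 4.9)
t 49.0 pos [ 0.5347 -0.0781  0.1682] yaw 174.8 F [ 0.4 -0.2  0.1] open -0.0001 q6 -1.76
```

View pics/s9.png

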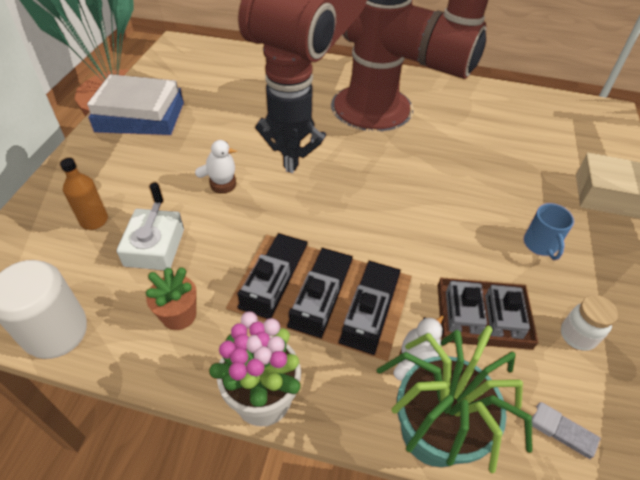

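All three fresh packs are on the shoes at (272,275), (320,290) and (370,305), with the flats side by side in the tray at (487,312). Next is the lever: knob at (155,195), hinge disc at (145,236).

```bash
python3 - <<'E'
from h import *
for c in("top","scene"):
    W=np.load(c+"W.npy")
    P=near(W,.645,-.35,.035,.0665,.085); print(c,"boss",len(P),np.median(P,0).round(4),rect(P),[ (round(float(v),1)) for v in sum([list(x) if isinstance(x,tuple) else [x] for x in cv2.minEnclosingCircle(P[P[:,0]>.63][:,:2].astype(np.float32)*1000)],[])])
    P=near(W,.60,-.36,.03,.0595,.0665); P=P[abs(P[:,1]+.357)<.03]
    if len(P)>5: q=np.polyfit(P[:,0],P[:,1],1); print("arm dir",np.degrees(np.arctan(q[0])).round(1),"y at .60",np.polyval(q,.6).round(4),len(P))
E
python3 go.py .570 -.398 .168 85
```

```text
top boss 230 [ 0.6449 -0.3541  0.0712] (array([ 636.9, -351.5]), array([53.9, 31.5]), 0.4) [646.6, -353.3, 17.7]
arm dir 5.3 y at .60 -0.3599 137
scene boss 186 [ 0.6493 -0.3502  0.0705] (array([ 639.6, -354.3]), array([53.7, 30.4]), 22.3) [647.8, -349.8, 18.1]
arm dir 8.9 y at .60 -0.358 127
t 49.0 pos [ 0.5347 -0.0781  0.1682] yaw 174.8 F [ 0.4 -0.2  0.1] open -0.0001 q6 -1.76
turn [ 1.000e-02 -1.000e-02  1.567e+01] shift [-5.26  1.05  0.  ]
```

Request:
jog_arm(
  commands=[0, 0, 0, 0, 0, 0.98, 0, 0, 0, 0, 0, 0, 0.98, 0, 0, 0, 0, 0, 0, 0.98, 0, 0, 0, 0, 0, 0, 0.98, 0, 0, 0, 0, 0, 0, 0.98, 0, 0, 0, 0, 0, 0, 0.98, 0, 0, 0, 0, 0, 0, 0.98, 0, 0, 0, 0, 0, 0, 0.98, 0, 0, 0, 0, 0, 0, 0.98, 0, 0, 0, 0, 0, 0, 0.98, 0, 0, 0, 0, 0, 0, 0.98, 0, 0, 0, 0, 0, 0, 0.98, 0, 0, 0, 0, 0, 0, 0.98, 0, 0, 0, 0, 0, 0, 0.98, 0, 0, 0, 0, 0, 0, 0.98, 0, 0, 0, 0, 0, 0, 0.98, 0],
)

```text
t: 51.0
tool_pos: [0.5349, -0.0781, 0.1674]
tool_rot: [-2.319, -2.116, 0.0]
contact_force: [0.5, -0.5, -0.5]
opening: -0.0002
grip_force: 0.0
```

Request:
jog_arm(
  commands=[-0.25, 0.05, 0, 0, 0, 0, 0, -0.5, 0.1, 0, 0, 0, 0, 0, -0.5, 0.1, 0, 0, 0, 0, 0, -0.5, 0.1, 0, 0, 0, 0, 0, -0.5, 0.1, 0, 0, 0, 0, 0, -0.5, 0.1, 0, 0, 0, 0, 0, -0.5, 0.1, 0, 0, 0, 0, 0, -0.5, 0.1, 0, 0, 0, 0, 0, -0.5, 0.1, 0, 0, 0, 0, 0, -0.5, 0.1, 0, 0, 0, 0, 0, -0.5, 0.1, 0, 0, 0, 0, 0, 0, 0, 0, 0, 0, 0, 0, 0, 0, 0, 0, 0, 0, 0],
)

```text
t: 52.62
tool_pos: [0.5688, -0.3976, 0.166]
tool_rot: [-2.314, -2.12, 0.001]
contact_force: [-0.2, -0.3, -0.0]
opening: 0.0001
grip_force: 0.0
```

```bash
python3 go.py .569 -.401 .168 85 .569 -.401 .046 85
python3 - <<'E'
from h import *
o=ctrl.get_obs();x,y,z=o["tool_pos"]
W=cloud(eyes.get_image("scene"));P=near(W,x,y,.05,.1,.3)
print("tip z",np.percentile(P[:,2],[0,.5,2]).round(4),"tcp z",round(z,4)); Q=P[P[:,2]<P[:,2].min()+.015]; print((Q.min(0)*1000).round(),(Q.max(0)*1000).round())
P=near(W,.6,-.5,.07,.01,.4); P=P[P[:,2]<.25]; print("bottle",(P.min(0)*1000).round(),(P.max(0)*1000).round())
E
```

```text
t 52.6 pos [ 0.5688 -0.3976  0.166 ] yaw 85.0 F [-0.2 -0.3 -0. ] open 0.0001 q6 -0.63
turn [-0.03 -0.02 -0.  ] shift [-0.06  0.01 -0.03]
turn [0. 0. 0.] shift [0.   0.   2.03]
tip z [0.1002 0.1019 0.1067] tcp z 0.166
[ 544. -378.  100.] [ 568. -355.  114.]
bottle [ 570. -546.   10.] [ 628. -485.  171.]
```

Request:
jog_arm(
  commands=[-0.06, 0, 0.3, 0, 0, 0, 0, 0, 0, 0.5, 0, 0, 0, 0, 0, 0, 0.5, 0, 0, 0, 0, 0, 0, 0.4, 0, 0, 0, 0, 0, 0, 0.2, 0, 0, 0, 0, 0, 0, 0.1, 0, 0, 0, 0, 0, 0, 0, 0, 0, 0, 0],
)

```text
t: 53.55
tool_pos: [0.5686, -0.4009, 0.0468]
tool_rot: [-2.315, -2.12, 0.001]
contact_force: [-0.9, -0.3, 0.2]
opening: -0.0002
grip_force: 0.0
```

```bash
cat > lev.py <<'E'
from h import *
W=cloud(eyes.get_image("scene")); o=ctrl.get_obs();x,y,z=o["tool_pos"]
P=near(W,x,y,.02,.068,.14); print("finger low z",np.percentile(P[:,2],[0,1,5]).round(4))
P=near(W,.58,-.33,.1,.1,.113)
d=(P[:,:2]-(.650,-.350)); r=np.hypot(*d.T); k=(r<.108)&(r>.08)&(np.hypot(P[:,0]-x,P[:,1]-y)>.018); P=P[k]
print("knob",len(P),P.mean(0).round(4), "phi",np.degrees(np.arctan2(*(P.mean(0)[:2]-(.649,-.351))[::-1]))%360)
E
python3 lev.py
python3 - <<'E'
import numpy as np
ps=[]
for f in [212,204,196,188,180,172,164,156,148,142,138,135,132]:
    f=np.radians(f); ps+= [.650+.095*np.cos(f),-.350+.095*np.sin(f),.047,85]
import os
os.system("python3 go.py "+" ".join(f"{v:.4f}" for v in ps)+"|grep -v turnx")
E
```

```text
finger low z [0.0781 0.0793 0.0847]
knob 99 [ 0.5584 -0.3646  0.1078] phi 188.51568998685423
t 53.6 pos [ 0.5689 -0.4011  0.0474] yaw 85.0 F [-1.  -0.2 -0.2] open 0.0002 q6 -0.63
turn [-0.01 -0.   -0.01] shift [0.01 0.01 0.01]
turn [0. 0. 0.] shift [ 0.19 -0.12  0.  ]
turn [0. 0. 0.] shift [ 0.2  -0.09  0.  ]
turn [0. 0. 0.] shift [ 0.21 -0.07  0.  ]
turn [0. 0. 0.] shift [ 0.22 -0.03  0.  ]
turn [0. 0. 0.] shift [ 0.22 -0.    0.  ]
turn [0. 0. 0.] shift [0.22 0.03 0.  ]
turn [0. 0. 0.] shift [0.21 0.06 0.  ]
turn [0. 0. 0.] shift [0.2  0.09 0.  ]
turn [0. 0. 0.] shift [0.14 0.08 0.  ]
turn [0. 0. 0.] shift [0.09 0.06 0.  ]
turn [0. 0. 0.] shift [0.06 0.05 0.  ]
turn [0. 0. 0.] shift [0.06 0.05 0.  ]
```

Request:
jog_arm(
  commands=[0.1, -0.06, 0, 0, 0, 0, 0, 0.1, -0.06, 0, 0, 0, 0, 0, 0.2, -0.09, 0, 0, 0, 0, 0, 0.21, -0.07, 0, 0, 0, 0, 0, 0.22, -0.03, 0, 0, 0, 0, 0, 0.22, 0, 0, 0, 0, 0, 0, 0.22, 0.03, 0, 0, 0, 0, 0, 0.21, 0.06, 0, 0, 0, 0, 0, 0.2, 0.09, 0, 0, 0, 0, 0, 0.14, 0.08, 0, 0, 0, 0, 0, 0, 0, 0, 0, 0, 0, 0],
)

```text
t: 54.98
tool_pos: [0.5748, -0.2911, 0.0466]
tool_rot: [-2.313, -2.12, 0.002]
contact_force: [-2.1, -4.5, 1.8]
opening: -0.0001
grip_force: 2.4
```

```bash
python3 lev.py; python3 go.py
```

```text
finger low z [0.0847 0.0879 0.0921]
knob 98 [ 0.5953 -0.2725  0.1077] phi 124.40619499386824
t 55.0 pos [ 0.5745 -0.2914  0.0466] yaw 85.0 F [-2.8 -3.2  2.9] open 0.0001 q6 -0.5
```

Request:
jog_arm(
  commands=[0.07, 0.05, 0, 0, 0, 0, 0, 0.05, 0.04, 0, 0, 0, 0, 0, 0, 0, 0, 0, 0, 0, 0],
)

```text
t: 55.4
tool_pos: [0.5808, -0.286, 0.0466]
tool_rot: [-2.317, -2.12, 0.003]
contact_force: [0.1, -7.0, 0.5]
opening: -0.0002
grip_force: 3.3
```

```bash
python3 lev.py
```

```text
finger low z [0.0842 0.0882 0.0944]
knob 97 [ 0.6024 -0.2677  0.1077] phi 119.20847098398902
```

The lever is at the stop (~1.2 rad). I'll retrace the arc and let it follow back.

Request:
jog_arm(
  commands=[-0.12, -0.09, 0, 0, 0, 0, 0, -0.14, -0.08, 0, 0, 0, 0, 0, -0.2, -0.09, 0, 0, 0, 0, 0, -0.21, -0.06, 0, 0, 0, 0, 0, -0.22, -0.03, 0, 0, 0, 0, 0, -0.22, 0, 0, 0, 0, 0, 0, -0.22, 0.03, 0, 0, 0, 0, 0, -0.21, 0.07, 0, 0, 0, 0, 0, -0.2, 0.09, 0, 0, 0, 0, 0, -0.2, 0.12, 0, 0, 0, 0, 0, -0.1, 0.06, 0, 0, 0, 0, 0, 0, 0, -0.4, 0, 0, 0, 0, 0, 0, -0.6, 0, 0, 0, 0, 0, 0, -0.6, 0, 0, 0, 0, 0, 0, -0.6, 0, 0, 0, 0, 0, 0, 0, 0, 0, 0, 0, 0, 0, 0, 0, 0, 0, 0],
)

```text
t: 57.58
tool_pos: [0.5717, -0.4067, 0.179]
tool_rot: [-2.315, -2.12, 0.001]
contact_force: [-0.4, 0.1, -0.1]
opening: 0.0001
grip_force: 0.0
```

```bash
python3 lev.py
python3 - <<'E'
from h import *
W2=cloud(eyes.get_image("scene"));d=eyes.get_image("top");save(d,"end.png")
for n,x,y,b in(("A",.70,.109,.018),("B",.692,.011,.018),("C",.680,-.091,.018),("t1",.616,.363,.004),("t2",.628,.288,.004)): print(n,*pack(W2,x,y,b)[2:])
E
```

```text
A (array([699.3, 107.3]), array([29.7, 27.8]), -3.5) 218 [699.6 107.5  84.1]
B (array([691.2,  11. ]), array([29., 28.]), -3.1) 209 [692.8  11.6  84. ]
C (array([677.2, -90.6]), array([29.6, 26.8]), -5.4) 195 [678.8 -90.1  83.8]
t1 (array([615.3, 363.5]), array([30.1, 26.8]), 7.1) 207 [616.9 362.7  70.3]
t2 (array([625.8, 286.9]), array([29.6, 25.5]), 12.4) 190 [627.7 286.8  69.6]Traceback (most recent call last):
  File "lev.py", line 3, in <module>
    P=near(W,x,y,.02,.068,.14); print("finger low z",np.percentile(P[:,2],[0,1,5]).round(4))
                                                     ~~~~~~~~~~~~~^^^^^^^^^^^^^^^^
    return _quantile_unchecked(
        a, q, axis, out, overwrite_input, method, keepdims, weights)
    return _ureduce(a,
                    func=_quantile_ureduce_func,
    ...<5 lines>...
                    overwrite_input=overwrite_input,
                    method=method)
    r = func(a, **kwargs)
    result = _quantile(arr,
                       quantiles=q,
    ...<2 lines>...
                       out=out,
                       weights=wgt)
    slices_having_nans = np.isnan(arr[-1, ...])
                                  ~~~^^^^^^^^^
IndexError: index -1 is out of bounds for axis 0 with size 0
```

View pics/end.png

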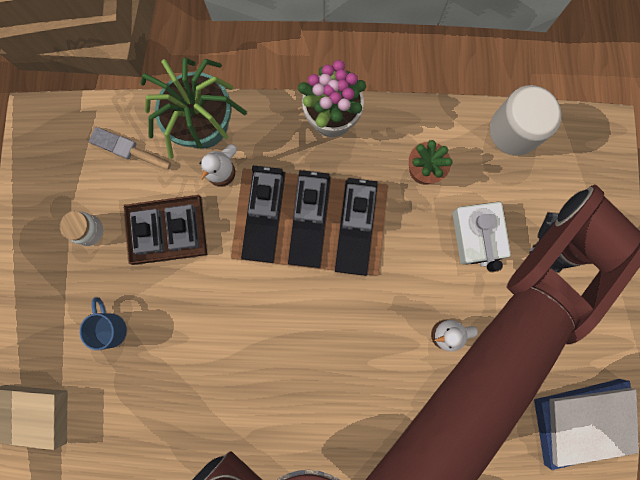

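The lever is back at rest with its knob at (494,266). Packs sit at (265,192), (311,197) and (359,205), the flats are in the tray, and both birds stand unmoved.

```bash
python3 -c "
from station import job
print(job.finish_job())"
```

```text
the job is handed in; nothing more can be done
None
```

The job is handed in; no verdict was returned. Both flat packs lie side by side in the tray, all three fresh packs were pushed home against their stops, the lever was swung to its stop and sprang back, and neither bird was disturbed.

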